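# Square a chip carrier in a corner, then load it on the stage

### The arm

A 6-joint arm with a two-finger parallel gripper is mounted at the origin on the work surface. World frame = base frame: x ahead of the robot, y to its left, z up, the work surface at z = 0. Lengths are in m, angles in degrees, forces in N, time in s.
With the tool pointing down it reaches from about 0.3 to 0.75 m from the base axis. Payload 8.5 kg.
Tool frame: the origin (TCP) lies midway between the tips of the shut fingers; the grasp point (between the pads) lies 19 mm behind it (env.grip_depth is the distance from the TCP to the grasp point, in m); x points along the fingers, y is the direction in which the jaws open and shut, and the axes are right-handed (so a half turn about x gives the same grasp; the last joint's range is limited). The gripper opens to 85 mm and grips with 20 to 120 N. Pads are 22 mm wide; open, the fingers measure 114 mm over their backs; the gripper's body (76 mm by 85 mm) begins 54 mm behind the grasp point. The pads swing forward as they close: fully open they stand 13 mm farther back than shut.
Start: joints at [63.925, 21.807, 74.336, -0, 83.858, -12.336], TCP at [0.131, 0.534, 0.21] pointing down, gripper open.
Joint ranges: [-178.18, 178.18], [-50.72, 133.34], [12.68, 142.11], [-81.47, 261.47], [9.98, 163.14], [-165.26, 165.26]. Speed limits (degrees/s): [136.94, 136.94, 180, 180, 180, 180].

### API

Orientations are given as a 3x3 rotation matrix whose columns are the frame's x, y, z axes.
In Python, from rig import env gives the robot as it stands.
- The arm moves only by the tool play_rows, never from a script. Its arguments are lists of equal length, an entry for each row: "travel": the shift along the world's x, y, z in cm, a list of three; "rotation": the turn, a rotation vector about the world's x, y, z in rad, a list of three; "claw": the finger opening in cm, from 0 to 8.54. A call has 1 to 12 rows; each row shifts and turns the pose as measured when the row begins; what a row does not reach is not made up. A row lasts 1/12 s, in which the tool goes at most 41.7 mm and 7.16 degrees, less where a joint would pass 70% of its speed; a pose out of reach is approached as far as the arm can. A call is refused whole if a number of a shift passes 4.17 or a number of a turn 0.125, either way. A call with a gripper value outside its range is refused whole. The fingers move at their own pace and stop on an object; "squeeze" is the grip in N (left out, the last holds). Time passes only in rows, so rows that do not move let the fingers close. It gives the time, the measured TCP pose, the force and the opening at its end, in the units of the state.
- env.observe(): the state, without advancing time (a new reading comes with each control period).
- env.get_image(name): name is "scene" or "top"; returns the picture (420x560x3 uint8, red, green, blue); there is no depth.
- env.camera_info(name): a dict with "vertical_fov" (degrees; the focal length in pixels is half the picture's height over the tangent of half this angle, whatever the lens; pixels are square), "cx", "cy" (the principal point, pixels), "D" ([k1, k2, p1, p2, k3] as OpenCV has them; the pictures are not rectified), "eye" and "rotation" of the camera in the world. Camera axes: x right, y down, z forward; pixel columns grow to the right and rows downward; lengths in m; the calibration is good to about 2 mm. A picture is of the moment at which its call begins. camera_info takes no time and is no camera call.
- env.close_job(): hands the job in, once; it reports no verdict.
The state is a dict: "time_s": time; "q": joint angles; "qvel": joint speeds; "joint_efforts": joint torques, N m; "position": TCP position; "tool_rot": TCP orientation; "ft_force": force on the tool from outside, world axes, zero at the start; "wrist_torque": the same for the moment, N m; "grip_width": finger opening in m.
Only numpy, scipy, OpenCV 4.12 (cv2) and the standard library are available. Lean on these libraries where they do the work, as an engineer would, in place of code of your own. Each camera call takes 0.05 s, during which the arm holds its last target.

### The job

Load the chip carrier onto the translation stage: slide it gently along the set-up plate into the corner and press it lightly home for a moment, say with a diagonal push at its notch, so that you feel it bear on both stops at once; then grip it, lay it flat in the nest on the stage with the notch round the pin, and let go. Last, press lightly down with the fingertips on the carrier's notched end to feel that it does not rock, and move clear. Leave the other things on the table where they are.

Things in the scene. Friction and masses are not known exactly. Their poses are not given: they have to be found in the camera images.
- carrier: the chip carrier, loose on the set-up plate: a flat bare aluminium plate 76 (its x) x 44 (its y) x 8 mm thick, 60 to 110 g, with a 12 x 12 mm square notch cut out of its -x -y corner. On top, near the middle, a copper pad 22 x 14 mm, 2 mm high, with a chip on it; a flat contact strip near the plain +x end. Origin: centre of the full 76 x 44 outline, on the underside; z up
- setup_plate: the set-up plate, fixed: a dark plate 170 (x) x 130 (y) x 12 mm, its smooth flat top, on which the carrier slides easily (friction about 0.2), 12 mm above the table; origin: centre of its underside. It carries the stops near its +x and +y edges; the -x and -y sides are open
- end_stop: the end stop, a steel bar 66 x 12 mm, 7 mm high, fixed on the set-up plate (same origin and axes). Its face looks to -x and runs from 4 to 70 mm to -y of the inner corner
- side_stop: the side stop, steel, 7 mm high, 12 mm thick, fixed on the set-up plate (same origin and axes), its face to -y, in two pieces: from 12 mm to +x to 14 mm to -x of the inner corner, and from 62 to 88 mm to -x of it. The 48 mm gap between lets a gripper finger in beside the middle of a carrier lying in the corner
- corner (a point): the inner corner of the stops, on the top of the set-up plate (z 12 mm above the table), where the faces of the end stop and the side stop meet; axes those of the set-up plate. A carrier lying home in the corner has the same axes, its origin 38 mm to -x and 22 mm to -y of this point, its notch away from the corner
- stage: the two-axis translation stage, fixed and locked: a black stack 140 x 130 mm at the foot and 80 mm high, with micrometers sticking out to its +x and +y as far as 120 mm from its middle, lower than the top; origin: centre of its underside. On its 120 x 96 mm top is the nest
- nest (a point): middle of the nest's floor, 80 mm above the table; axes those of the stage. The nest is 79 (x) x 47 (y) mm between steel rails 5 mm high, 10 mm thick, their inner edges sloped 45 degrees above 2.5 mm; the long sides have a 48 mm gap in the middle for the fingers, the end rails are 32 mm long. A seated carrier has its origin here (1.5 mm play each way) and the same axes
- pin (a point): foot of the nest's steel pin, 33 mm to -x and 17 mm to -y of the nest's middle, on its floor: 7 mm across, 5.5 mm high, top tapered. The seated carrier's notch goes round it; a carrier put down the other way round rides on it and rocks
- ball_driver: a hex driver lying on the table, 160 mm long; leave it
- lens_tube: a short black lens tube, 31 mm across, 14 mm high; leave it
- pedestal: a steel pedestal post, 31 mm across at the foot, 50 mm high; leave it
- mirror_mount: a mirror in a black mount on a post, 118 mm high; leave it
- power_sensor: a black round sensor head, 60 mm across, 18 mm high; leave it
- screw_tray: a small grey screw tray, 85 x 60 x 22 mm; leave it
- duster_jar: a small closed jar, 48 mm across, 75 mm high; leave it

How it is judged (in metres and radians):
On the way, in this order (a step that is already met when the one before it is completed fails the run):
1. the carrier lies flat and square in the corner, within 1.5 mm of both stops, and bears on both at once (over 1 N each) (x of carrier in the frame of corner between -0.0395 and -0.036 m and y of carrier in the frame of corner between -0.0235 and -0.02 m and z of carrier in the frame of corner between -0.002 and 0.0015 m and angle between the x axis of carrier and the x axis of corner, either way round below 0.035 rad and contact force between carrier and end_stop above 1 N and contact force between carrier and side_stop above 1 N), for 0.05 s.
2. the carrier lies flat in the nest, the right way round, and is let go (x of carrier in the frame of nest between -0.003 and 0.003 m and y of carrier in the frame of nest between -0.003 and 0.003 m and z of carrier in the frame of nest between -0.002 and 0.0015 m and angle between carrier's own z axis and vertical below 0.035 rad and angle between the x axis of carrier and the x axis of nest, either way round below 0.08 rad and contact force between the fingers and carrier below 0.1 N), for 0.2 s.
3. the carrier is pressed (over 2 N) with the fingers at its notched end, more than 18 mm from its middle, and stays flat (x of carrier in the frame of nest between -0.003 and 0.003 m and y of carrier in the frame of nest between -0.003 and 0.003 m and z of carrier in the frame of nest between -0.002 and 0.0015 m and angle between carrier's own z axis and vertical below 0.035 rad and angle between the x axis of carrier and the x axis of nest, either way round below 0.08 rad and contact force between the fingers and carrier above 2 N and x of the grasp point in the frame of carrier below -0.018 m and contact force between carrier and stage above 2 N), for 0.2 s.
At the end, for the whole second after the job is handed in: the carrier lies at rest and released in the nest on the stage: within 3 mm of the nest's middle, underside within 1.5 mm of its floor, level within 2 degrees, its x axis along the nest's within 4.5 degrees, notch at the pin (all of step 2 and linear speed of carrier below 0.01 m/s and angular speed of carrier below 0.1 rad/s); the robot touches nothing.
It fails at once if the carrier is rammed against a stop (over 20 N) (contact force between carrier and end_stop above 20 N or contact force between carrier and side_stop above 20 N).
It fails at once if the carrier is pressed hard or dropped onto the stage (over 25 N) (contact force between carrier and stage above 25 N).
It fails at once if another thing on the table is shifted by more than 20 mm (distance of any of ball_driver, lens_tube, pedestal, mirror_mount, power_sensor, screw_tray, duster_jar from where it was at the start of the episode above 0.02 m).
It also fails if it takes over 72 s, if anything falls off the work surface, if the arm or the gripper's body presses on something with over 40 N, if the wrist force passes 120 N, or if a joint passes its speed limit or range.

## Working session

There is one attempt and no reset: what is moved stays moved. The work goes in short steps, Python scripts to look and compute and a tool call to move; the robot and the scene stay as the last step left them, time stands still between calls to the robot, and variables do not carry over. Pictures are saved under pics/ and viewed, and the job is handed in when it is done.

Besides the shell and the picture viewer there is one more tool, called after "Call:" as a command line: name --argument value ..., lists and objects as JSON in quotes. play_rows: Moves the arm, as the interface text tells. Its arguments: {"type":"object","properties":{"travel":{"type":"array","items":{"type":"array","items":{"type":"number"}}},"rotation":{"type":"array","items":{"type":"array","items":{"type":"number"}}},"claw":{"type":"array","items":{"type":"number"}},"squeeze":{"type":"number"}},"required":["travel","rotation","claw"]}

```bash
ls; mkdir -p pics; python3 - <<'E'
from rig import env
import cv2
for n in("scene","top"):
    im=env.get_image(n); cv2.imwrite(f"pics/{n}0.png",im[:,:,::-1]); print(n,env.camera_info(n))
s=env.observe(); print(s, env.grip_depth)
E
```

```text
pics
scene {'vertical_fov': 55.1581511963104, 'cx': 279.4732364048788, 'cy': 208.87712634940885, 'D': array([0.01439207, 0.        , 0.        , 0.        , 0.        ]), 'eye': array([1.29457204, 0.48953347, 0.69865774]), 'rotation': array([[-0.57292258,  0.47935472, -0.66481484],
       [ 0.81938066,  0.31581847, -0.4784078 ],
       [-0.01936623, -0.81882705, -0.57371352]])}
top {'vertical_fov': 51.89614227801982, 'cx': 278.33130133599235, 'cy': 202.90065883396065, 'D': array([-0.06726953,  0.        ,  0.        ,  0.        ,  0.        ]), 'eye': array([ 4.12522214e-01, -9.81040517e-04,  1.27971163e+00]), 'rotation': array([[-0.01824074, -0.98804146,  0.15310567],
       [-0.9997036 ,  0.02049279,  0.01314382],
       [-0.0161242 , -0.15282054, -0.98812241]])}
{'time_s': 0.1, 'q': array([ 6.39256765e+01,  2.18361217e+01,  7.43774413e+01, -1.16131741e-03,
        8.38580494e+01, -1.23349385e+01]), 'qvel': array([ 0.03136527, -0.05228746, -0.20397272,  0.03099677,  0.04428192,
        0.04369453]), 'joint_efforts': array([ 2.97462764e-03, -4.49229383e+01, -2.31652004e+01, -2.21424998e-04,
        3.69174813e-03, -2.04654827e-05]), 'position': array([0.13050317, 0.53400674, 0.20980047]), 'tool_rot': array([[-5.31262648e-04,  2.37503486e-01,  9.71386541e-01],
       [-1.13152255e-03,  9.71385913e-01, -2.37503951e-01],
       [-9.99999219e-01, -1.22532275e-03, -2.47320504e-04]]), 'ft_force': array([-0.18141777, -0.72479539, -0.21951728]), 'wrist_torque': array([-0.00259962,  0.00940923, -0.01058923]), 'grip_width': 0.08525369604755753} 0.0187
```

View pics/scene0.png

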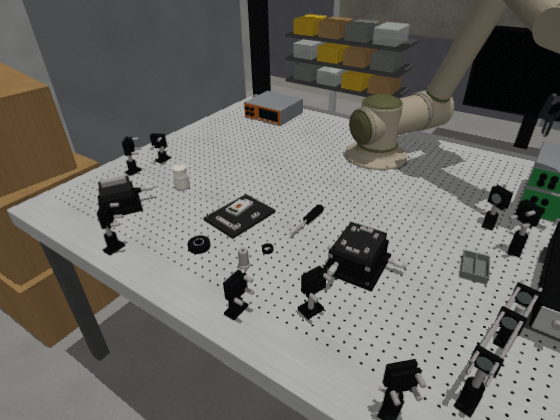

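View pics/top0.png

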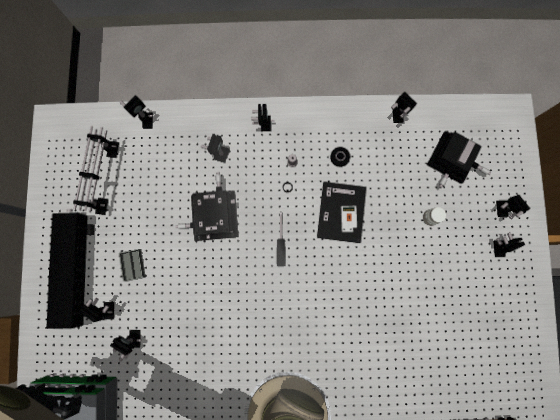

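```bash
cat > h.py <<'E'
import numpy as np, cv2
from rig import env
def K(n):
    c=env.camera_info(n); f=210/np.tan(np.radians(c['vertical_fov']/2))
    return np.array([[f,0,c['cx']],[0,f,c['cy']],[0,0,1.]]),c['D'],np.array(c['eye']),np.array(c['rotation'])
def ray(n,pts):
    k,D,e,R=K(n); p=cv2.undistortPoints(np.array(pts,float).reshape(-1,1,2),k,D).reshape(-1,2)
    return e,(R@np.c_[p,np.ones(len(p))].T).T
def plane(n,pts,z):
    e,d=ray(n,pts); return e+d*((z-e[2])/d[:,2])[:,None]
def proj(n,P):
    k,D,e,R=K(n); return cv2.projectPoints(np.array(P,float).reshape(-1,3),cv2.Rodrigues(R.T)[0],-R.T@e,k,D)[0].reshape(-1,2)
def crop(n,im,x0,y0,w,h,s,out):
    c=cv2.resize(im[y0:y0+h,x0:x0+w,::-1],None,fx=s,fy=s,interpolation=cv2.INTER_CUBIC); cv2.imwrite(out,c)
E
python3 - <<'E'
import cv2
from h import *
t=cv2.imread('pics/top0.png')[:,:,::-1]; s=cv2.imread('pics/scene0.png')[:,:,::-1]
crop('top',t,305,165,75,85,7,'pics/c1.png'); crop('top',t,170,165,85,85,7,'pics/c2.png')
crop('s',s,195,180,90,65,8,'pics/c3.png'); crop('s',s,310,215,100,75,8,'pics/c4.png')
E
```

```text
(no output)
```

View pics/c1.png

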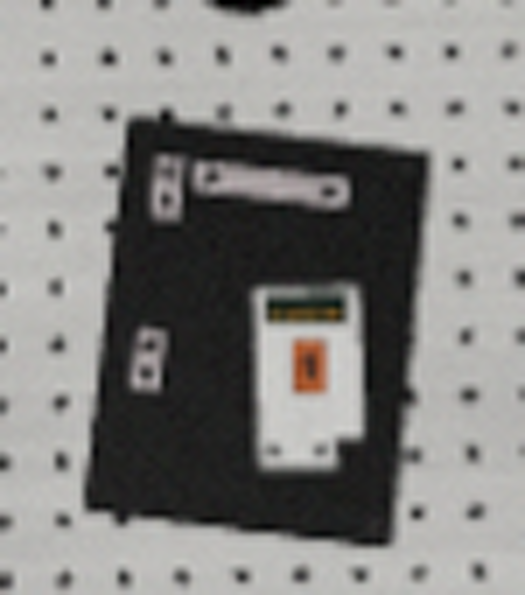

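View pics/c2.png

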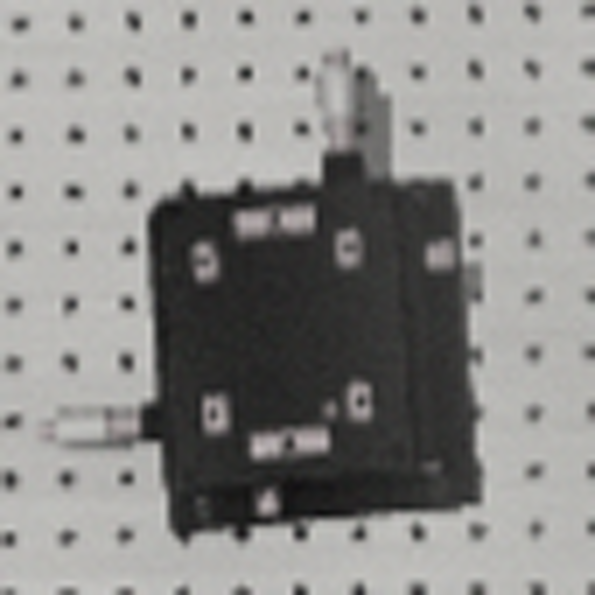

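View pics/c3.png

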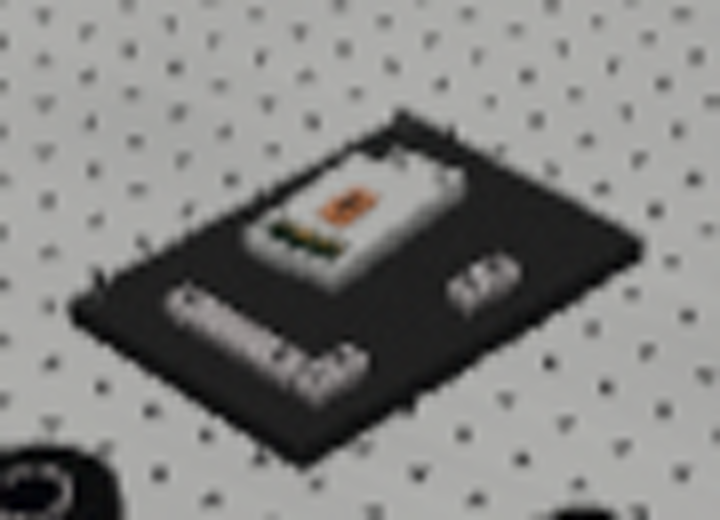

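View pics/c4.png

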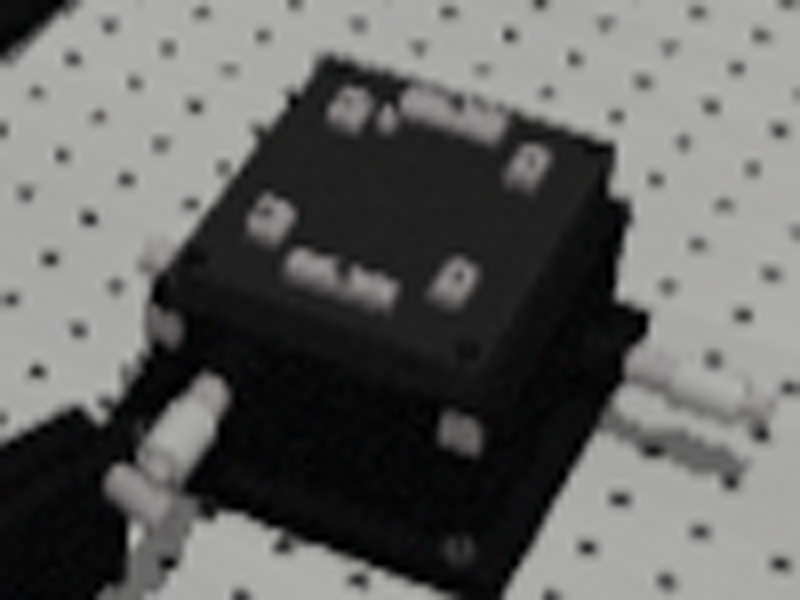

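```bash
cat > m.py <<'E'
from h import *
import sys
def blobs(im,x0,y0,w,h,thr,s=8,lo=15,inv=False):
    g=cv2.cvtColor(np.ascontiguousarray(im),cv2.COLOR_RGB2GRAY)[y0:y0+h,x0:x0+w]
    g=cv2.resize(g,None,fx=s,fy=s,interpolation=cv2.INTER_CUBIC)
    m=((g<thr) if inv else (g>thr)).astype(np.uint8)
    cs,_=cv2.findContours(m,cv2.RETR_EXTERNAL,cv2.CHAIN_APPROX_NONE)
    out=[]
    for c in cs:
        a=cv2.contourArea(c)/s/s
        if a<lo: continue
        out.append((a,(c.reshape(-1,2)+.5)/s-.5+[x0,y0]))
    return out
def quad(c,z,n):
    P=plane(n,c,z)[:,:2]
    r=cv2.minAreaRect((P*1000).astype(np.float32)); return r
E
python3 - <<'E'
from m import *
t=cv2.imread('pics/top0.png')[:,:,::-1]; s=cv2.imread('pics/scene0.png')[:,:,::-1]
for n,im,b in(('top',t,(315,180,55,68)),('scene',s,(200,192,78,45))):
    print(n,'plate')
    for a,c in blobs(im,*b,100,lo=5):
        m=c.mean(0); r=quad(c,.019,n); print(round(a,1),m.round(1),np.round(r[0],1),np.round(r[1],1),round(r[2],1), np.round(quad(c,.020,n)[0],1))
    b2=(305,165,75,85) if n=='top' else (195,180,90,65)
for n,im,b in(('top',t,(195,188,33,47)),('scene',s,(328,220,60,38))):
    print(n,'stage')
    for a,c in blobs(im,*b,85,lo=2):
        m=c.mean(0); r=quad(c,.085,n); print(round(a,1),m.round(1),np.round(r[0],1),np.round(r[1],1),round(r[2],1))
for n,im,b in(('top',t,(305,165,75,85)),('scene',s,(195,180,90,65))):
    for a,c in blobs(im,*b,85,lo=900,inv=True):
        r=quad(c,.012,n); print(n,'dark',round(a,1),np.round(r[0],1),np.round(r[1],1),round(r[2],1),cv2.boxPoints(r).round(1).tolist())
E
```

```text
top plate
3711.4 [342.1 214.1] [ 573.6 -172.1] [163.6 203.1] 88.3 [ 573.5 -172. ]
scene plate
86.7 [228.1 222.6] [ 637.6 -166.2] [85.  28.3] 83.7 [ 638.6 -165.2]
20.4 [255.  214.5] [ 569.3 -121. ] [16.6 28.9] 80.9 [ 570.4 -120.1]
238.2 [239.  205.8] [ 559.4 -188.8] [51.2 84. ] 88.2 [ 560.5 -187.8]
1817.2 [239.  213.4] [ 591.8 -175.4] [225.1 252.6] 33.6 [ 592.8 -174.4]
top stage
39.3 [210.9 227.8] [531.5 204.3] [11.5 32.6] 5.2
2.6 [216.8 223.1] [544.2 187.9] [5.6 4.6] 0.1
18.5 [200.3 223.7] [543.2 234. ] [15.9 10.7] 5.3
18.5 [220.9 221.9] [547.3 176.5] [16.9 10.6] 4.6
16.0 [198.8 202. ] [605.3 238.6] [16.3  9.9] 6.0
18.5 [219.3 200. ] [609.3 180.8] [16.7 10.6] 0.2
41.0 [208.9 196. ] [621.  210.7] [11.9 33.2] 3.4
14.7 [224.9 188.9] [639.6 165.9] [16.2 10.1] 88.7
84.3 [204.4 189.7] [639.2 221.3] [14.8 60.2] 0.2
scene stage
20.0 [366.4 249.7] [607.  239.6] [19.3 10. ] 3.4
4.5 [387.1 249.5] [580.4 278.1] [20.7  2.2] 22.6
42.1 [352.2 249.3] [624.  211.4] [13.2 33.1] 4.7
22.3 [343.3 241.8] [611.6 182.3] [19.9 12.3] 4.4
17.5 [375.6 235.2] [546. 235.] [19.9  9.7] 3.4
4.8 [358.  229.3] [548.6 189.6] [12.8  5.2] 25.8
18.9 [353.3 228.1] [550.2 177.8] [20.8 11.7] 5.3
736.5 [353.7 230.6] [575.9 206.1] [143.7 161.7] 33.5
top dark 2453.0 [ 580.7 -170.7] [134.6 177.8] 83.5 [[484.79998779296875, -227.39999389648438], [661.4000244140625, -247.6999969482422], [676.7000122070312, -113.9000015258789], [500.1000061035156, -93.69999694824219]]
scene dark 1628.8 [ 586.  -165.3] [146.7 178.7] 80.5 [[485.79998779296875, -223.0], [662.0999755859375, -252.39999389648438], [686.2000122070312, -107.5999984741211], [509.8999938964844, -78.19999694824219]]
```

```bash
cat > n.py <<'E'
from m import *
def inplate(im,n,thr=100,lo=5,s=8):
    b=(305,165,75,85) if n=='top' else (195,180,90,65)
    x0,y0,w,h=b
    g=cv2.cvtColor(np.ascontiguousarray(im),cv2.COLOR_RGB2GRAY)[y0:y0+h,x0:x0+w]
    g=cv2.resize(g,None,fx=s,fy=s,interpolation=cv2.INTER_CUBIC)
    cs,_=cv2.findContours((g>thr).astype(np.uint8),cv2.RETR_LIST,cv2.CHAIN_APPROX_NONE)
    for c in cs:
        a=cv2.contourArea(c)/s/s
        if a<lo or a>400: continue
        p=(c.reshape(-1,2)+.5)/s-.5+[x0,y0]
        q=p-p.mean(0)
        P=plane(n,p,.019)
        if np.any(P[:,0]<.49) or np.any(P[:,0]>.67)or np.any(P[:,1]>-.09)or np.any(P[:,1]<-.25): continue
        yield a,p
if __name__=='__main__':
  for n in('top','scene'):
    im=cv2.imread(f'pics/{n}0.png')[:,:,::-1]
    for a,c in inplate(im,n):
        z=.020 if a>100 else .019
        r=quad(c,z,n); print(n,round(a,1),np.round(r[0],1),np.round(r[1],1),round(r[2],1),cv2.boxPoints(r).round(1).tolist())
E
python3 n.py
```

```text
top 12.6 [ 562.4 -189.7] [ 9.2 13.8] 87.6 [[555.2999877929688, -194.0], [569.0999755859375, -194.60000610351562], [569.5, -185.39999389648438], [555.7000122070312, -184.8000030517578]]
top 28.8 [ 566.4 -122.6] [12.6 25.9] 81.3 [[552.5999755859375, -126.80000305175781], [578.2000122070312, -130.8000030517578], [580.0999755859375, -118.30000305175781], [554.5, -114.4000015258789]]
top 335.0 [ 557.3 -190. ] [46.1 77.5] 89.4 [[518.4000244140625, -212.6999969482422], [595.9000244140625, -213.5], [596.2999877929688, -167.39999389648438], [518.7999877929688, -166.60000610351562]]
top 86.3 [ 640.  -177.5] [66.3 13.4] 81.9 [[628.7000122070312, -209.3000030517578], [642.0, -211.1999969482422], [651.2999877929688, -145.60000610351562], [638.0, -143.6999969482422]]
top 31.8 [ 639.6 -133.4] [12.5 26.9] 85.3 [[625.7000122070312, -138.5], [652.5999755859375, -140.6999969482422], [653.5999755859375, -128.1999969482422], [626.7000122070312, -126.0]]
scene 86.7 [ 637.6 -166.2] [85.  28.3] 83.7 [[618.9000244140625, -206.89999389648438], [647.0, -210.0], [656.4000244140625, -125.4000015258789], [628.2000122070312, -122.30000305175781]]
scene 20.4 [ 569.3 -121. ] [16.6 28.9] 80.9 [[553.7000122070312, -127.0], [582.2999877929688, -131.5], [584.9000244140625, -115.0999984741211], [556.2999877929688, -110.5]]
scene 23.8 [ 587.1 -190.9] [35.3 14.3] 89.4 [[579.7999877929688, -208.39999389648438], [594.0999755859375, -208.60000610351562], [594.5, -173.3000030517578], [580.2000122070312, -173.10000610351562]]
scene 8.9 [ 559.8 -191.2] [18.8 11. ] 30.2 [[548.9000244140625, -191.1999969482422], [554.5, -200.6999969482422], [570.7999877929688, -191.1999969482422], [565.2000122070312, -181.6999969482422]]
scene 238.2 [ 560.5 -187.8] [51.1 83.8] 88.2 [[517.7999877929688, -212.0], [601.5999755859375, -214.60000610351562], [603.2000122070312, -163.60000610351562], [519.4000244140625, -160.89999389648438]]
```

Call:
play_rows --travel '[[2, -3.4, 0], [2, -3.4, 0], [2, -3.4, 0], [2, -3.4, 0], [2, -3.4, 0], [2, -3.4, 0], [2, -3.4, 0], [2, -3.4, 0], [2, -3.4, 0], [2, -3.4, 0], [2, -3.4, 0], [2, -3.4, 0]]' --rotation '[[0, 0, 0.02], [0, 0, 0.02], [0, 0, 0.02], [0, 0, 0.02], [0, 0, 0.02], [0, 0, 0.02], [0, 0, 0.02], [0, 0, 0.02], [0, 0, 0.02], [0, 0, 0.02], [0, 0, 0.02], [0, 0, 0.01]]' --claw '[5.5, 5.5, 5.5, 5.5, 5.5, 5.5, 5.5, 5.5, 5.5, 5.5, 5.5, 5.5]' --squeeze 25

```text
time_s: 1.1
position: [0.3706, 0.1106, 0.2062]
tool_rot: [[-0.004, -0.015, 1.0], [-0.004, 1.0, 0.015], [-1.0, -0.004, -0.004]]
ft_force: [1.5, 1.4, 0.3]
grip_width: 0.0547
```

Call:
play_rows --travel '[[1.9, -3, 0], [1.9, -3, 0], [1.9, -3, 0], [1.9, -3, -1], [1.9, -3, -1], [1.9, -3, -1], [1.9, -3, -1.5], [1.9, -3, -1.5], [1.9, -3, -1.5], [1.6, -3, -1.5], [0, 0, 0], [0, 0, 0]]' --rotation '[[0, 0, -0.01], [0, 0, -0.01], [0, 0, -0.01], [0, 0, 0], [0, 0, 0], [0, 0, 0], [0, 0, 0], [0, 0, 0], [0, 0, 0], [0, 0, 0], [0, 0, 0], [0, 0, 0]]' --claw '[5.5, 5.5, 5.5, 5.5, 5.5, 5.5, 5.5, 5.5, 5.5, 5.5, 5.5, 5.5]'

```text
time_s: 2.1
position: [0.5646, -0.2145, 0.1073]
tool_rot: [[-0.006, 0.027, 1.0], [-0.002, 1.0, -0.027], [-1.0, -0.002, -0.006]]
ft_force: [-0.1, 0.5, 0.3]
grip_width: 0.0549
```

```bash
python3 - <<'E'
from h import *
o=env.observe(); print(o['position'],o['tool_rot'],o['ft_force'],o['grip_width'])
for n in('top','scene'):
    im=env.get_image(n); p=proj(n,o['position'])[0]; print(n,p)
    x,y=int(p[0])-50,int(p[1])-40
    crop(n,im,x,y,100,80,8,f'pics/a_{n}.png'); print(x,y)
E
```

```text
[ 0.56460304 -0.21449476  0.10733166] [[-0.00590983  0.02659252  0.99962889]
 [-0.0018615   0.99964432 -0.02660393]
 [-0.9999808  -0.00201804 -0.00585823]] [-0.08777086  0.53056992  0.33498039] 0.0548828351743232
top [362.15374385 211.85542755]
312 171
scene [228.49822563 178.38020459]
178 138
```

View pics/a_scene.png

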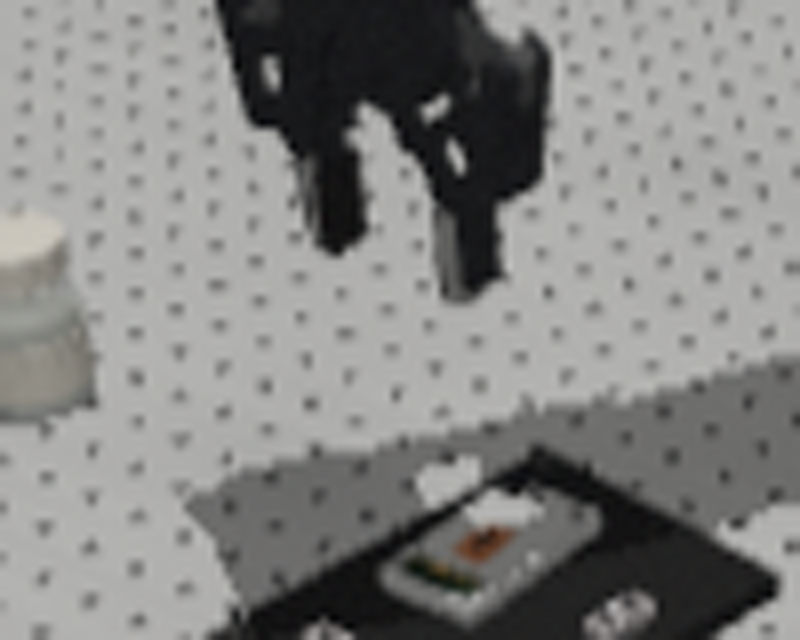

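View pics/a_top.png

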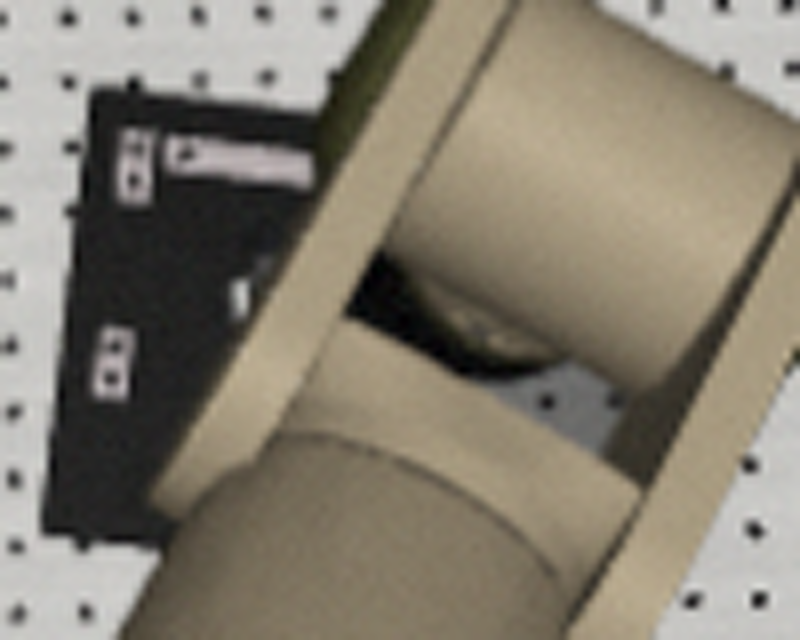

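```bash
python3 - <<'E'
from h import *
for z in(.107,.112,.117,.122,.127):
    p=proj('scene',[[.5646,-.2145+d,z] for d in(-.0275,.0275)]); print(z,((p-[178,138]+.5)*8).round(0).tolist())
E
```

```text
0.107 [[351.0, 307.0], [467.0, 349.0]]
0.112 [[349.0, 295.0], [465.0, 337.0]]
0.117 [[348.0, 283.0], [464.0, 325.0]]
0.122 [[347.0, 271.0], [463.0, 313.0]]
0.127 [[345.0, 259.0], [462.0, 301.0]]
```

Call:
play_rows --travel '[[-0.4, 1.2, -1], [-0.3, 1.0, -1], [0, 0.2, -1], [0, 0, -1], [0, 0, -0.5], [0, 0, 0], [0, 0, 0]]' --rotation '[[0.002, -0.006, 0.005], [0, 0, 0], [0, 0, 0], [0, 0, 0], [0, 0, 0], [0, 0, 0], [0, 0, 0]]' --claw '[5.5, 5.5, 5.5, 5.5, 5.5, 5.5, 5.5]'

```text
time_s: 2.78
position: [0.5566, -0.1833, 0.0668]
tool_rot: [[0.007, 0.014, 1.0], [-0.003, 1.0, -0.014], [-1.0, -0.003, 0.007]]
ft_force: [-0.4, -0.8, 0.4]
grip_width: 0.0554
```

```bash
python3 - <<'E'
from h import *
o=env.observe(); print(o['position'],o['tool_rot'],o['ft_force'],o['grip_width'])
n='scene'
im=env.get_image(n); p=proj(n,o['position'])[0]; print(n,p)
x,y=int(p[0])-50,int(p[1])-40
crop(n,im,x,y,100,80,8,f'pics/b_{n}.png'); print(x,y)
E
```

```text
[ 0.55655356 -0.18331361  0.06680831] [[ 0.00706541  0.01443167  0.9998709 ]
 [-0.00345041  0.99989025 -0.01440757]
 [-0.99996909 -0.00334817  0.00711443]] [-0.38978428 -0.84409853  0.35790746] 0.05543478746613151
scene [239.68938038 192.14458501]
189 152
```

View pics/b_scene.png

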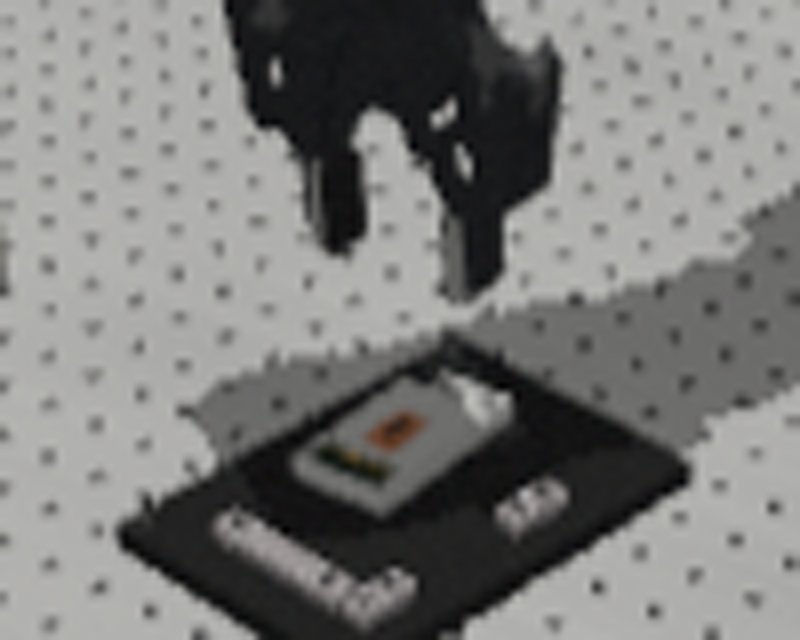

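Call:
play_rows --travel '[[0.1, -0.4, -0.8], [0, -0.2, -0.8], [0, 0, -0.8], [0, 0, -0.4], [0, 0, -0.2], [0, 0, 0], [0, 0, 0], [0, 0, 0]]' --rotation '[[0.002, 0.004, 0.001], [0, 0, 0], [0, 0, 0], [0, 0, 0], [0, 0, 0], [0, 0, 0], [0, 0, 0], [0, 0, 0]]' --claw '[5.5, 5.5, 5.5, 5.5, 5.5, 5.5, 5.5, 5.5]'

```text
time_s: 3.5
position: [0.5581, -0.1912, 0.0341]
tool_rot: [[0.004, 0.015, 1.0], [-0.002, 1.0, -0.015], [-1.0, -0.002, 0.004]]
ft_force: [0.7, -0.3, 0.1]
grip_width: 0.0548
```

```bash
cat > look.py <<'E'
import sys
from h import *
o=env.observe(); print(o['time_s'],o['position'],o['tool_rot'].round(4).tolist(),o['ft_force'].round(2),o['grip_width'],o['qvel'].round(1))
n=sys.argv[1]
im=env.get_image(n); p=proj(n,o['position'])[0]
x,y=int(p[0])-50,int(p[1])-45
crop(n,im,x,y,100,80,8,sys.argv[2]); print(x,y,((p-[x,y]+.5)*8).round())
E
python3 look.py scene pics/d1.png
```

```text
3.5 [ 0.55805954 -0.1912041   0.03413717] [[0.0038, 0.0147, 0.9999], [-0.002, 0.9999, -0.0147], [-1.0, -0.0019, 0.0038]] [ 0.67 -0.28  0.12] 0.054771354437688005 [ 0.1 -0.  -0.2  0.1  0.1 -0. ]
188 155 [405. 371.]
```

View pics/d1.png

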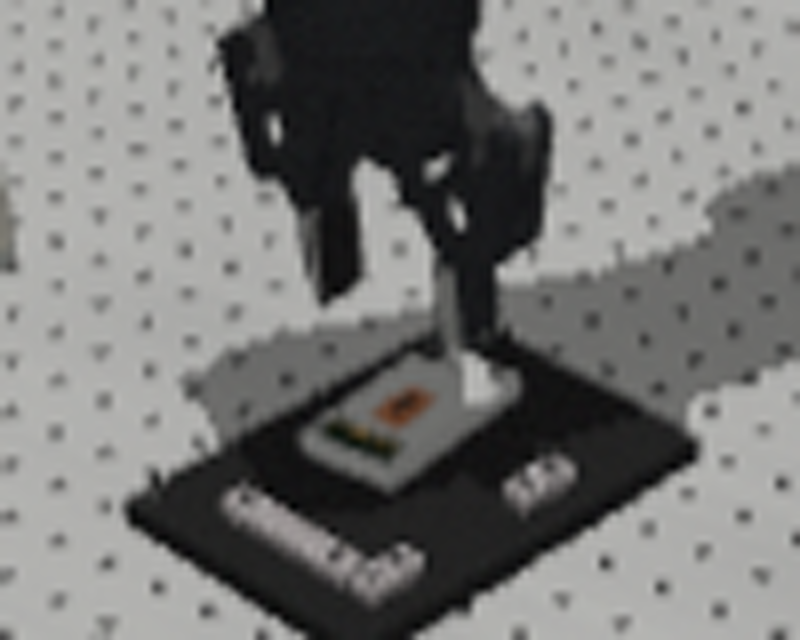

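Call:
play_rows --travel '[[0, 0, -0.4], [0, 0, -0.4], [0, 0, -0.4], [0, 0, -0.2], [0, 0, -0.1], [0, 0, 0], [0, 0, 0]]' --rotation '[[0.001, -0.003, 0.002], [0, 0, 0], [0, 0, 0], [0, 0, 0], [0, 0, 0], [0, 0, 0], [0, 0, 0]]' --claw '[5.5, 5.5, 5.5, 5.5, 5.5, 5.5, 5.5]'

```text
time_s: 4.13
position: [0.5583, -0.1911, 0.0181]
tool_rot: [[0.008, 0.012, 1.0], [-0.001, 1.0, -0.012], [-1.0, -0.001, 0.008]]
ft_force: [-0.2, 0.1, -0.2]
grip_width: 0.0552
```

```bash
python3 look.py scene pics/d2.png
```

```text
4.1333 [ 0.55829211 -0.19112553  0.01810363] [[0.0082, 0.0121, 0.9999], [-0.0014, 0.9999, -0.0121], [-1.0, -0.0013, 0.0082]] [-0.18  0.15 -0.24] 0.05515855308655397 [ 0.1  0.1  0.1 -0.1 -0.1  0. ]
188 160 [408. 367.]
```

View pics/d2.png

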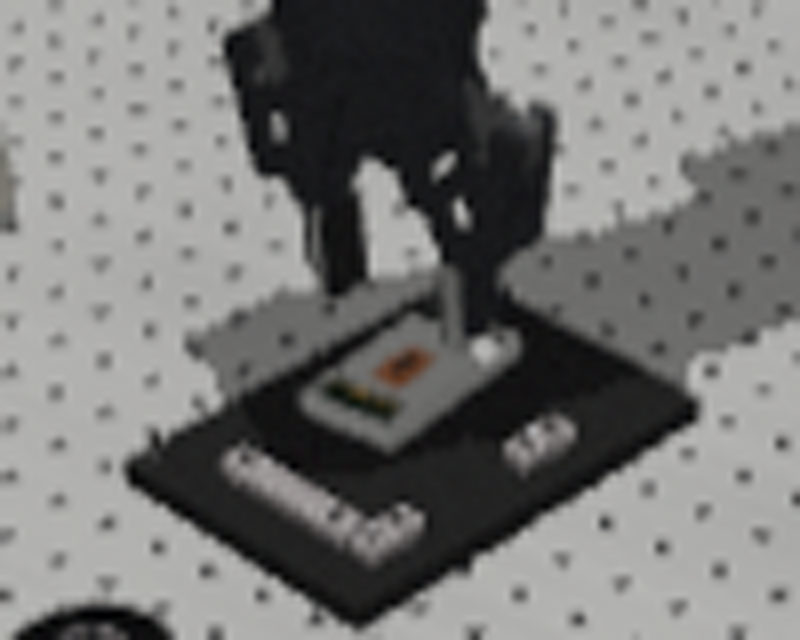

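Call:
play_rows --travel '[[0, 0, -0.2], [0, 0, -0.2], [0, 0, -0.1], [0, 0, -0.1], [0, 0, 0]]' --rotation '[[0, 0.006, 0.002], [0, 0, 0], [0, 0, 0], [0, 0, 0], [0, 0, 0]]' --claw '[5.5, 5.5, 5.5, 5.5, 5.5]'

```text
time_s: 4.6
position: [0.5586, -0.1913, 0.0119]
tool_rot: [[0.002, 0.01, 1.0], [-0.002, 1.0, -0.01], [-1.0, -0.002, 0.002]]
ft_force: [1.3, 0.5, 0.1]
grip_width: 0.0549
```

```bash
python3 look.py scene pics/d3.png
```

```text
4.6 [ 0.55856351 -0.19126386  0.01187551] [[0.0023, 0.0099, 0.9999], [-0.0019, 0.9999, -0.0099], [-1.0, -0.0019, 0.0023]] [1.28 0.47 0.07] 0.05494556274526791 [-0.  -0.1 -0.1 -0.1  0.1 -0.1]
188 162 [409. 364.]
```

View pics/d3.png

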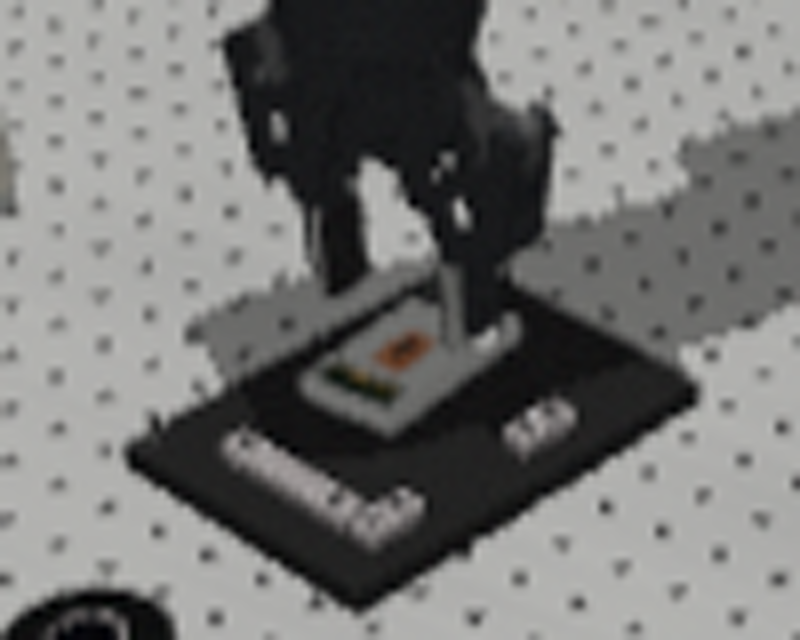

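```bash
python3 - <<'E'
from h import *
for z in(.012,.017,.022,.027,.032):
    p=proj('scene',[[.5586,-.1913+d,z] for d in(-.0275,.0275)]); print(z,((p-[188,162]+.5)*8).round(0).tolist())
E
```

```text
0.012 [[353.0, 342.0], [466.0, 387.0]]
0.017 [[352.0, 331.0], [465.0, 376.0]]
0.022 [[351.0, 320.0], [464.0, 365.0]]
0.027 [[349.0, 309.0], [463.0, 354.0]]
0.032 [[348.0, 298.0], [462.0, 343.0]]
```

Call:
play_rows --travel '[[0, 0, -0.2], [0, 0, -0.2], [0, 0, -0.1], [0, 0, -0.1], [0, 0, 0]]' --rotation '[[0, 0.001, 0], [0, 0, 0], [0, 0, 0], [0, 0, 0], [0, 0, 0]]' --claw '[5.5, 5.5, 5.5, 5.5, 5.5]'

```text
time_s: 5.07
position: [0.5586, -0.1913, 0.0054]
tool_rot: [[0.001, 0.01, 1.0], [-0.002, 1.0, -0.01], [-1.0, -0.002, 0.001]]
ft_force: [-0.0, 0.3, -1.2]
grip_width: 0.0552
```

```bash
python3 look.py scene pics/d4.png
```

```text
5.0667 [ 0.55862292 -0.19130048  0.00541419] [[0.0014, 0.0099, 1.0], [-0.002, 0.9999, -0.0099], [-1.0, -0.002, 0.0014]] [-0.03  0.32 -1.22] 0.0552118287233384 [ 0.  -0.  -0.   0.   0.1  0.1]
188 163 [410. 371.]
```

View pics/d4.png

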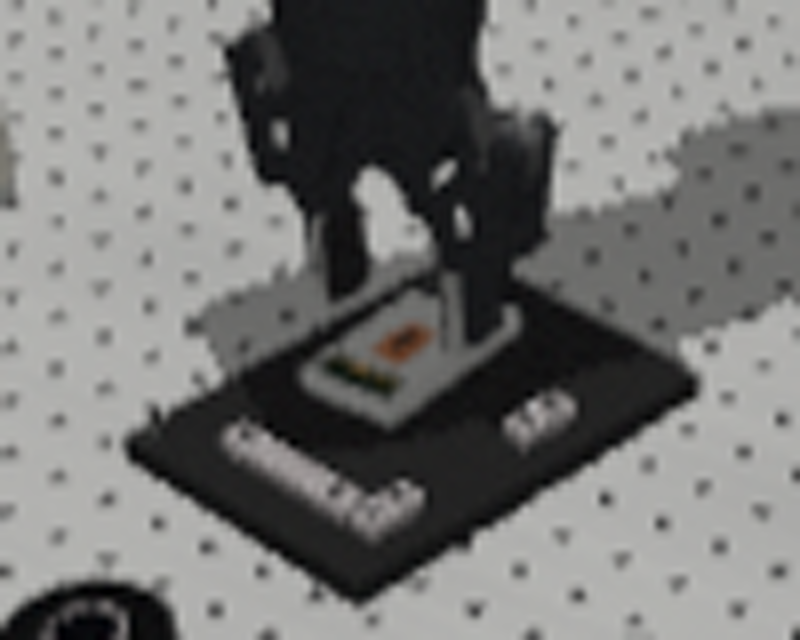

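Call:
play_rows --travel '[[0, 0, -0.1], [0, 0, -0.1], [0, 0, -0.1], [0, 0, -0.1], [0, 0, 0]]' --rotation '[[0, 0.001, 0], [0, 0, 0], [0, 0, 0], [0, 0, 0], [0, 0, 0]]' --claw '[5.5, 5.5, 5.5, 5.5, 5.5]'

```text
time_s: 5.53
position: [0.5588, -0.1914, 0.0013]
tool_rot: [[0.001, 0.01, 1.0], [-0.002, 1.0, -0.01], [-1.0, -0.002, 0.001]]
ft_force: [-0.4, 0.4, -0.2]
grip_width: 0.0547
```

```bash
python3 look.py scene pics/d5.png
```

```text
5.5333 [ 0.55875061 -0.19137932  0.00126679] [[0.0007, 0.0099, 1.0], [-0.0023, 0.9999, -0.0099], [-1.0, -0.0022, 0.0008]] [-0.4   0.39 -0.22] 0.05466635478950177 [ 0.  -0.  -0.1  0.1  0.   0. ]
188 164 [411. 372.]
```

View pics/d5.png

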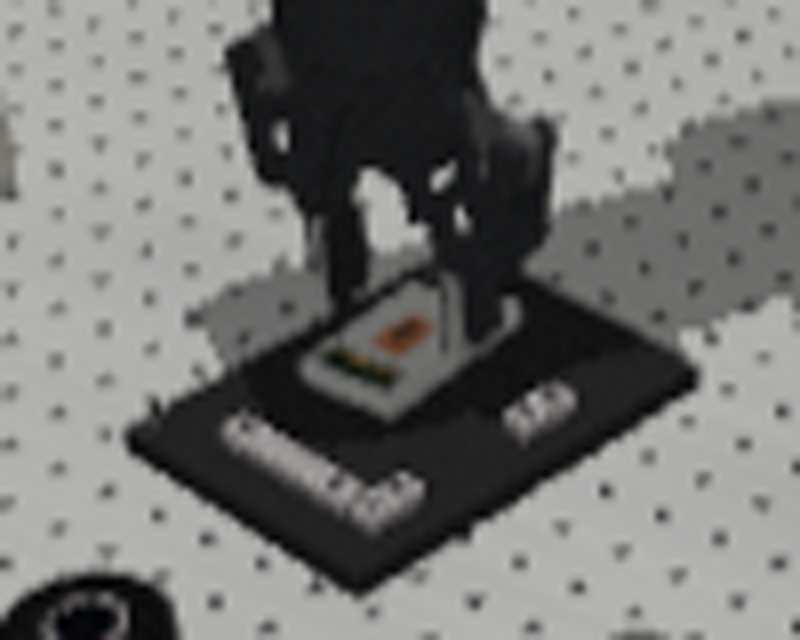

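Call:
play_rows --travel '[[0, 0, -0.1], [0, 0, -0.1], [0, 0, -0.1], [0, 0, 0], [0, 0, 0]]' --rotation '[[0, 0, 0], [0, 0, 0], [0, 0, 0], [0, 0, 0], [0, 0, 0]]' --claw '[5.5, 5.5, 5.5, 5.5, 5.5]'

```text
time_s: 6.0
position: [0.5588, -0.1914, -0.0019]
tool_rot: [[0.001, 0.01, 1.0], [-0.002, 1.0, -0.01], [-1.0, -0.002, 0.001]]
ft_force: [-0.1, 0.7, -0.2]
grip_width: 0.0547
```

Call:
play_rows --travel '[[0, 0, -0.1], [0, 0, -0.1], [0, 0, 0], [0, 0, 0]]' --rotation '[[0, 0, 0], [0, 0, 0], [0, 0, 0], [0, 0, 0]]' --claw '[5.5, 5.5, 5.5, 5.5]'

```text
time_s: 6.33
position: [0.5588, -0.1914, -0.0041]
tool_rot: [[0.001, 0.01, 1.0], [-0.002, 1.0, -0.01], [-1.0, -0.002, 0.001]]
ft_force: [-0.4, -1.1, -0.4]
grip_width: 0.0551
```

```bash
python3 look.py scene pics/d6.png
```

```text
6.3333 [ 0.55882204 -0.19142416 -0.00414123] [[0.0009, 0.0099, 1.0], [-0.0024, 0.9999, -0.0099], [-1.0, -0.0024, 0.001]] [-0.39 -1.1  -0.43] 0.05511797112798428 [-0.1  0.1  0.1 -0.  -0.2  0. ]
188 166 [411. 367.]
```

View pics/d6.png

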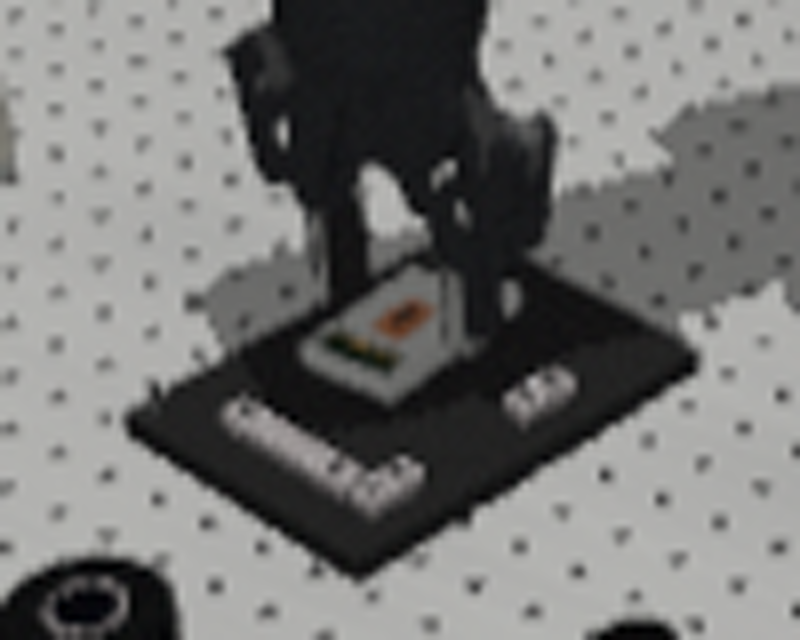

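Call:
play_rows --travel '[[0, 0, -0.1], [0, 0, -0.1], [0, 0, 0], [0, 0, 0]]' --rotation '[[0, 0, 0], [0, 0, 0], [0, 0, 0], [0, 0, 0]]' --claw '[5.5, 5.5, 5.5, 5.5]'

```text
time_s: 6.72
position: [0.5588, -0.1915, -0.0063]
tool_rot: [[0.001, 0.01, 1.0], [-0.002, 1.0, -0.01], [-1.0, -0.002, 0.001]]
ft_force: [0.0, 0.3, -0.1]
grip_width: 0.0552
```

Call:
play_rows --travel '[[0, 0, -0.1], [0, 0, -0.05], [0, 0, 0], [0, 0, 0]]' --rotation '[[0, 0, 0], [0, 0, 0], [0, 0, 0], [0, 0, 0]]' --claw '[5.5, 5.5, 5.5, 5.5]'

```text
time_s: 7.05
position: [0.5588, -0.1914, -0.008]
tool_rot: [[0.001, 0.01, 1.0], [-0.002, 1.0, -0.01], [-1.0, -0.002, 0.001]]
ft_force: [-0.6, 0.3, -0.0]
grip_width: 0.0552
```

```bash
python3 look.py scene pics/d7.png
```

```text
7.05 [ 0.55884402 -0.19143327 -0.00797414] [[0.001, 0.0099, 1.0], [-0.0024, 0.9999, -0.0099], [-1.0, -0.0024, 0.001]] [-0.62  0.35 -0.  ] 0.0551981621121151 [ 0.1  0.1 -0.  -0.1 -0.1  0. ]
189 167 [404. 368.]
```

View pics/d7.png

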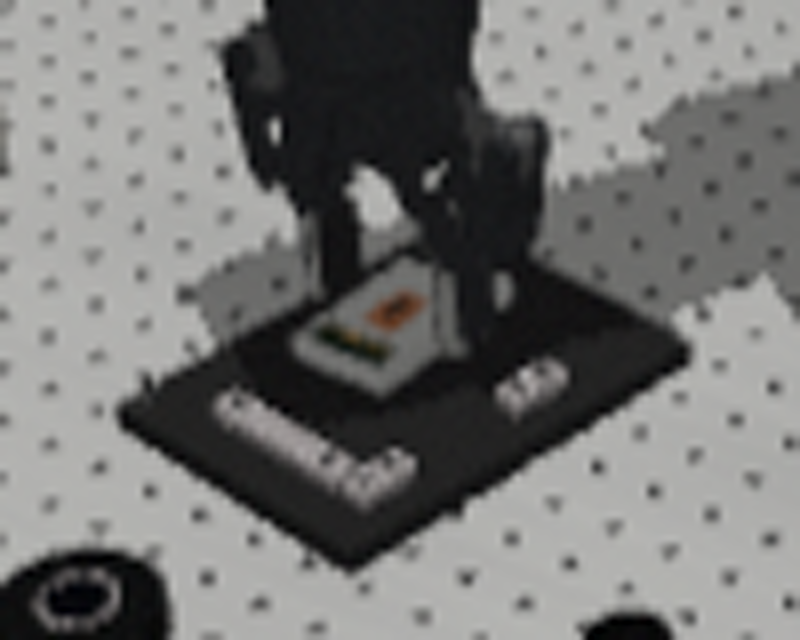

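Call:
play_rows --travel '[[0, 0, 0.1], [0, 0, 0], [0, 0, 0], [0, 0, 0], [0, 0, 0], [0, 0, 0]]' --rotation '[[0, 0, 0], [0, 0, 0], [0, 0, 0], [0, 0, 0], [0, 0, 0], [0, 0, 0]]' --claw '[5.3, 5.0, 4.8, 4.7, 4.6, 4.6]' --squeeze 20

```text
time_s: 7.6
position: [0.5589, -0.1915, -0.0067]
tool_rot: [[0.001, 0.01, 1.0], [-0.003, 1.0, -0.01], [-1.0, -0.003, 0.001]]
ft_force: [-0.3, -0.5, 0.3]
grip_width: 0.0459
```

Call:
play_rows --travel '[[0, 0, 0], [0, 0, 0], [0, 0, 0], [0, 0, 0]]' --rotation '[[0, 0, 0], [0, 0, 0], [0, 0, 0], [0, 0, 0]]' --claw '[4.4, 4.3, 4.2, 4.2]'

```text
time_s: 7.93
position: [0.559, -0.1915, -0.0065]
tool_rot: [[0.002, 0.01, 1.0], [-0.003, 1.0, -0.01], [-1.0, -0.003, 0.002]]
ft_force: [0.6, 0.1, 0.1]
grip_width: 0.0431
```

```bash
python3 look.py scene pics/d8.png
```

```text
7.9333 [ 0.55901752 -0.19153657 -0.00649605] [[0.0016, 0.0099, 0.9999], [-0.0028, 0.9999, -0.0099], [-1.0, -0.0027, 0.0016]] [0.65 0.09 0.08] 0.04309596789543833 [-0.   0.   0.1  0.1  0.   0. ]
188 167 [411. 365.]
```

View pics/d8.png

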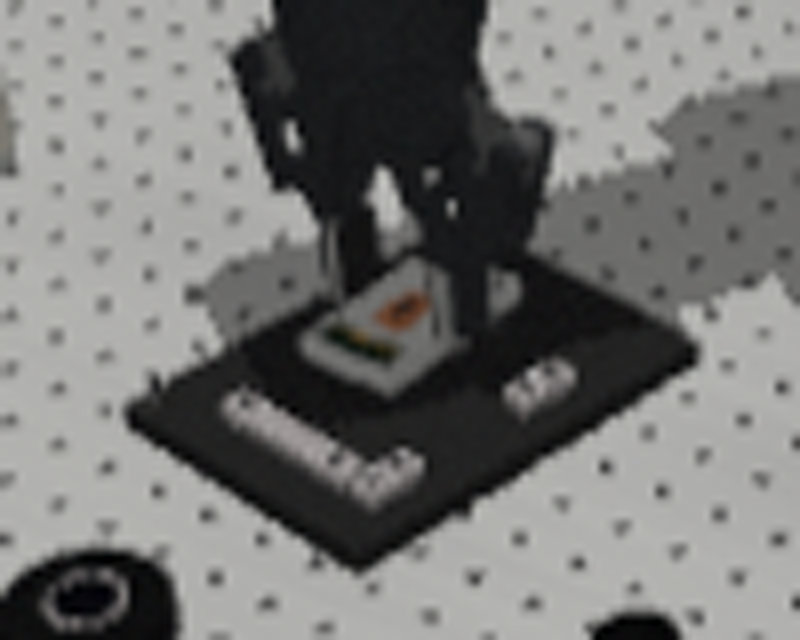

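Call:
play_rows --travel '[[0, 0, 0], [0, 0, 0], [0, 0, 0]]' --rotation '[[0, 0, 0], [0, 0, 0], [0, 0, 0]]' --claw '[4.0, 3.8, 3.8]'

```text
time_s: 8.23
position: [0.559, -0.1916, -0.0065]
tool_rot: [[0.002, 0.01, 1.0], [-0.003, 1.0, -0.01], [-1.0, -0.003, 0.002]]
ft_force: [0.3, 0.7, 0.5]
grip_width: 0.0431
```

Call:
play_rows --travel '[[0.15, 0.15, 0], [0.3, 0.2, 0], [0.3, 0.2, 0], [0.3, 0.2, 0], [0.3, 0.2, 0], [0.3, 0.25, 0], [0.3, 0.25, 0], [0.3, 0.25, 0], [0.3, 0.2, 0], [0.1, 0.1, 0], [0, 0, 0], [0, 0, 0]]' --rotation '[[0, 0, -0.01], [0, 0, -0.02], [0, 0, -0.02], [0, 0, -0.02], [0, 0, -0.02], [0, 0, -0.02], [0, 0, -0.01], [0, 0, -0.005], [0, 0, 0], [0, 0, 0], [0, 0, 0], [0, 0, 0]]' --claw '[3.8, 3.8, 3.8, 3.8, 3.8, 3.8, 3.8, 3.8, 3.8, 3.8, 3.8, 3.8]'

```text
time_s: 9.23
position: [0.5876, -0.1698, -0.0065]
tool_rot: [[0.001, 0.143, 0.99], [-0.003, 0.99, -0.143], [-1.0, -0.003, 0.001]]
ft_force: [0.3, -0.0, 1.2]
grip_width: 0.043
```

```bash
python3 look.py scene pics/e1.png
```

```text
9.2333 [ 0.58761449 -0.16979738 -0.00648201] [[0.001, 0.1434, 0.9897], [-0.0032, 0.9897, -0.1434], [-1.0, -0.003, 0.0014]] [ 0.26 -0.03  1.21] 0.04303408691740638 [ 0.3  0.  -0.  -0.   0.  -0. ]
188 174 [407. 365.]
```

View pics/e1.png

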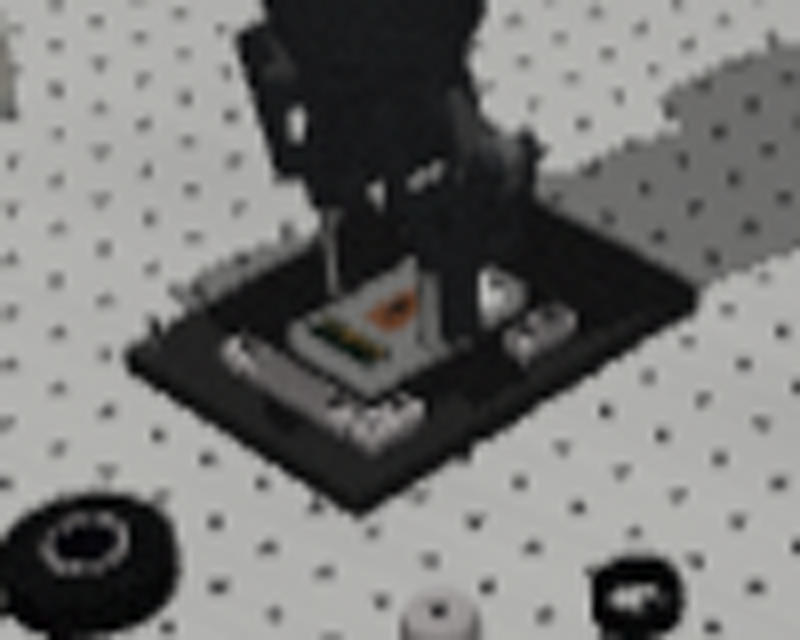

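Call:
play_rows --travel '[[0.1, 0.1, 0], [0.2, 0.2, 0], [0.2, 0.2, 0], [0.2, 0.2, 0], [0.15, 0.1, 0], [0.05, 0.05, 0], [0, 0, 0], [0, 0, 0]]' --rotation '[[0, 0, -0.001], [0, 0, 0], [0, 0, 0], [0, 0, 0], [0, 0, 0], [0, 0, 0], [0, 0, 0], [0, 0, 0]]' --claw '[3.8, 3.8, 3.8, 3.8, 3.8, 3.8, 3.8, 3.8]'

```text
time_s: 9.95
position: [0.5973, -0.1606, -0.0065]
tool_rot: [[0.001, 0.145, 0.989], [-0.003, 0.989, -0.145], [-1.0, -0.003, 0.001]]
ft_force: [0.3, -0.3, 1.5]
grip_width: 0.0431
```

```bash
python3 look.py scene pics/e2.png
```

```text
9.95 [ 0.59730762 -0.16059289 -0.00648467] [[0.0008, 0.1448, 0.9895], [-0.0031, 0.9895, -0.1448], [-1.0, -0.0029, 0.0012]] [ 0.25 -0.26  1.54] 0.04308459002982601 [ 0.1  0.  -0.1  0.  -0.  -0.1]
188 176 [410. 370.]
```

View pics/e2.png

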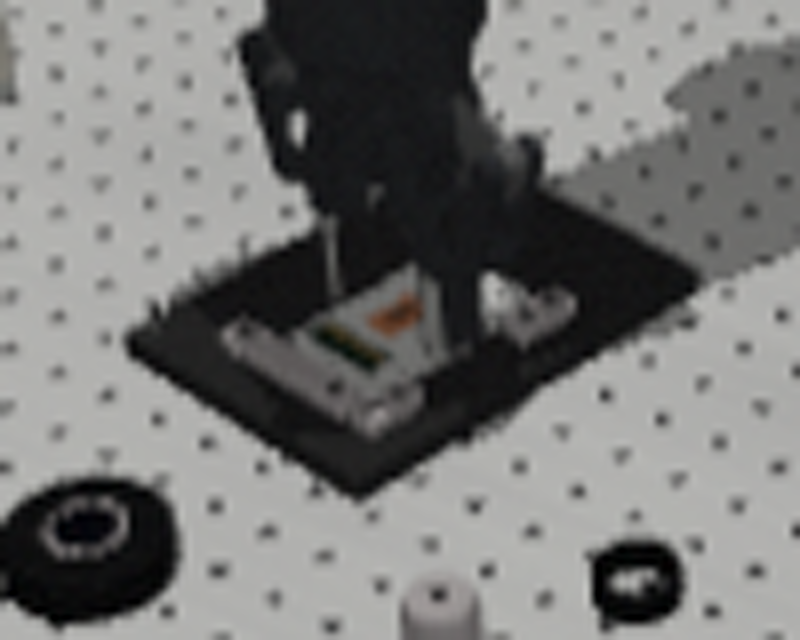

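Call:
play_rows --travel '[[0.05, 0.05, 0], [0.05, 0.05, 0], [0.05, 0.05, 0], [0.05, 0.05, 0]]' --rotation '[[0, 0, 0], [0, 0, 0], [0, 0, 0], [0, 0, 0]]' --claw '[3.8, 3.8, 3.8, 3.8]'

```text
time_s: 10.33
position: [0.5992, -0.1587, -0.0065]
tool_rot: [[0.001, 0.145, 0.989], [-0.003, 0.989, -0.145], [-1.0, -0.003, 0.001]]
ft_force: [-0.5, -0.1, 0.5]
grip_width: 0.0426
```

Call:
play_rows --travel '[[0.005, 0.03, 0], [0.005, 0.03, 0], [0.005, 0.03, 0]]' --rotation '[[0, 0, 0], [0, 0, 0], [0, 0, 0]]' --claw '[3.8, 3.8, 3.8]'

```text
time_s: 10.58
position: [0.5995, -0.1577, -0.0065]
tool_rot: [[0.001, 0.145, 0.989], [-0.003, 0.989, -0.145], [-1.0, -0.003, 0.001]]
ft_force: [0.8, -0.0, 0.3]
grip_width: 0.0429
```

Call:
play_rows --travel '[[0.03, -0.005, 0], [0.03, -0.005, 0], [0.03, -0.005, 0]]' --rotation '[[0, 0, 0], [0, 0, 0], [0, 0, 0]]' --claw '[3.8, 3.8, 3.8]'

```text
time_s: 10.83
position: [0.6003, -0.1577, -0.0065]
tool_rot: [[0.0, 0.145, 0.989], [-0.003, 0.989, -0.145], [-1.0, -0.003, 0.001]]
ft_force: [-1.7, 0.1, 2.1]
grip_width: 0.0431
```

Call:
play_rows --travel '[[0.005, 0.03, 0], [0.005, 0.03, 0]]' --rotation '[[0, 0, 0], [0, 0, 0]]' --claw '[3.8, 3.8]'

```text
time_s: 11.0
position: [0.6003, -0.1576, -0.0065]
tool_rot: [[-0.0, 0.145, 0.989], [-0.004, 0.989, -0.145], [-1.0, -0.004, 0.001]]
ft_force: [-0.1, -2.3, 1.7]
grip_width: 0.043
```

Call:
play_rows --travel '[[0.03, -0.005, 0], [0.03, -0.005, 0]]' --rotation '[[0, 0, 0], [0, 0, 0]]' --claw '[3.8, 3.8]'

```text
time_s: 11.17
position: [0.6003, -0.1576, -0.0065]
tool_rot: [[-0.001, 0.146, 0.989], [-0.003, 0.989, -0.146], [-1.0, -0.003, -0.001]]
ft_force: [-2.9, -0.4, 2.0]
grip_width: 0.0432
```

Call:
play_rows --travel '[[0.05, 0.04, 0], [0.06, 0.05, 0], [0.06, 0.05, 0], [0.06, 0.05, 0], [0.06, 0.05, 0]]' --rotation '[[0, 0, 0], [0, 0, 0], [0, 0, 0], [0, 0, 0], [0, 0, 0]]' --claw '[3.8, 3.8, 3.8, 3.8, 3.8]'

```text
time_s: 11.58
position: [0.6001, -0.1576, -0.0065]
tool_rot: [[-0.009, 0.146, 0.989], [-0.006, 0.989, -0.146], [-1.0, -0.007, -0.008]]
ft_force: [-4.4, -4.0, 3.5]
grip_width: 0.0429
```

```bash
python3 look.py scene pics/e3.png
```

```text
11.5833 [ 0.60014273 -0.15760647 -0.00645016] [[-0.0087, 0.1461, 0.9892], [-0.0062, 0.9892, -0.1462], [-0.9999, -0.0074, -0.0077]] [-4.37 -3.98  3.54] 0.042945500357268594 [ 0.3  0.3 -0.7 -0.8  1.2  0.8]
188 177 [411. 369.]
```

View pics/e3.png

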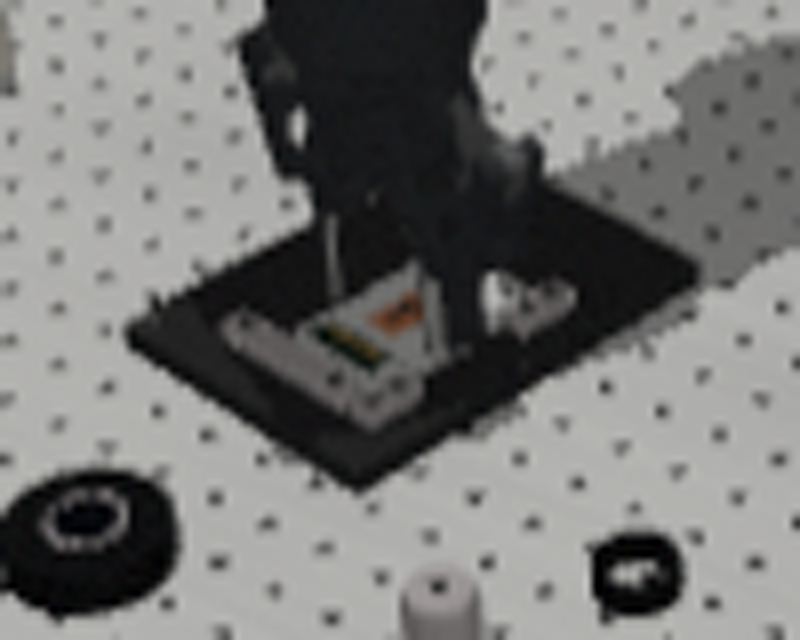

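Call:
play_rows --travel '[[-0.05, -0.05, 0], [0, 0, 0.1], [0, 0, 0.3], [0, 0, 0.6], [0, 0, 1], [0, 0, 1.5], [0, 0, 1.5], [0, 0, 1.5], [0, 0, 1.5], [0, 0, 1], [0, 0, 0.5], [0, 0, 0]]' --rotation '[[0.003, -0.004, 0], [0.002, -0.003, 0], [0, 0, 0], [0, 0, 0], [0, 0, 0], [0, 0, 0], [0, 0, 0], [0, 0, 0], [0, 0, 0], [0, 0, 0], [0, 0, 0], [0, 0, 0]]' --claw '[3.8, 3.8, 3.8, 3.8, 3.8, 3.8, 3.8, 3.8, 3.8, 3.8, 3.8, 3.8]' --squeeze 40

```text
time_s: 12.63
position: [0.6007, -0.1564, 0.0986]
tool_rot: [[0.003, 0.145, 0.989], [-0.0, 0.989, -0.145], [-1.0, 0.0, 0.003]]
ft_force: [-0.9, 0.2, -0.5]
grip_width: 0.0421
```

```bash
python3 look.py scene pics/e4.png
```

```text
12.6333 [ 0.6007437  -0.15641447  0.09855049] [[0.0034, 0.145, 0.9894], [-0.0004, 0.9894, -0.145], [-1.0, 0.0001, 0.0035]] [-0.9   0.24 -0.54] 0.04209573355227813 [ 0.2 -0.5  0.1 -0.1  0.   0. ]
186 147 [405. 369.]
```

View pics/e4.png

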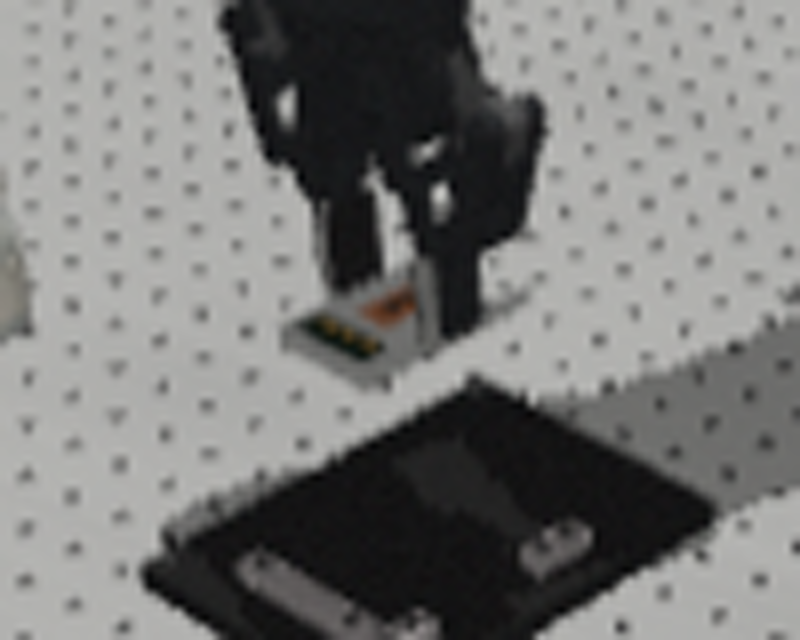

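Call:
play_rows --travel '[[0, 1, 0], [-0.2, 2, 0], [-0.2, 3, 0], [-0.2, 3.5, 0], [-0.2, 3.5, 0], [-0.2, 3.5, 0], [-0.2, 3.5, 0], [-0.2, 3.5, 0], [-0.2, 3.5, 0], [-0.2, 3, 0], [-0.2, 2, 0], [0, 1, 0]]' --rotation '[[0, 0, 0.01], [0, 0, 0.02], [0, 0, 0.025], [0, 0, 0.025], [0, 0, 0.025], [0, 0, 0.025], [0, 0, 0.025], [0, 0, 0.025], [0, 0, 0.02], [0, 0, 0.01], [0, 0, 0], [0, 0, 0]]' --claw '[3.8, 3.8, 3.8, 3.8, 3.8, 3.8, 3.8, 3.8, 3.8, 3.8, 3.8, 3.8]'

```text
time_s: 13.68
position: [0.5701, 0.1931, 0.0884]
tool_rot: [[-0.014, -0.077, 0.997], [0.003, 0.997, 0.077], [-1.0, 0.004, -0.014]]
ft_force: [-0.1, -0.3, -0.8]
grip_width: 0.0421
```

Call:
play_rows --travel '[[0, 0.4, 0], [0, 0, 0], [0, 0, 0]]' --rotation '[[0, 0, 0], [0, 0, 0], [0, 0, 0]]' --claw '[3.8, 3.8, 3.8]'

```text
time_s: 13.93
position: [0.5687, 0.1992, 0.0868]
tool_rot: [[-0.017, -0.081, 0.997], [0.002, 0.997, 0.081], [-1.0, 0.003, -0.017]]
ft_force: [0.3, 0.7, -0.8]
grip_width: 0.0422
```

Call:
play_rows --travel '[[0.3, 0.3, 0.1], [0.3, 0.2, 0.1], [0.2, 0.15, 0], [0.05, 0.05, 0], [0, 0, 0], [0, 0, 0]]' --rotation '[[0, -0.006, -0.004], [0, -0.005, -0.003], [0, -0.003, -0.001], [0, 0, 0], [0, 0, 0], [0, 0, 0]]' --claw '[3.8, 3.8, 3.8, 3.8, 3.8, 3.8]'

```text
time_s: 14.43
position: [0.5796, 0.202, 0.0889]
tool_rot: [[-0.002, -0.065, 0.998], [0.001, 0.998, 0.065], [-1.0, 0.002, -0.002]]
ft_force: [-0.7, 0.3, -1.2]
grip_width: 0.0419
```

```bash
python3 look.py scene pics/f1.png; python3 - <<'E'
from h import *
im=env.get_image('top'); crop('top',im,170,165,85,85,7,'pics/f1t.png')
E
```

```text
14.4333 [0.57961714 0.20202567 0.08887675] [[-0.0016, -0.0652, 0.9979], [0.0014, 0.9979, 0.0652], [-1.0, 0.0015, -0.0015]] [-0.73  0.28 -1.21] 0.041921641994360895 [-0.3  0.  -0.1 -0.1 -0.  -0.1]
307 191 [405. 367.]
```

View pics/f1.png

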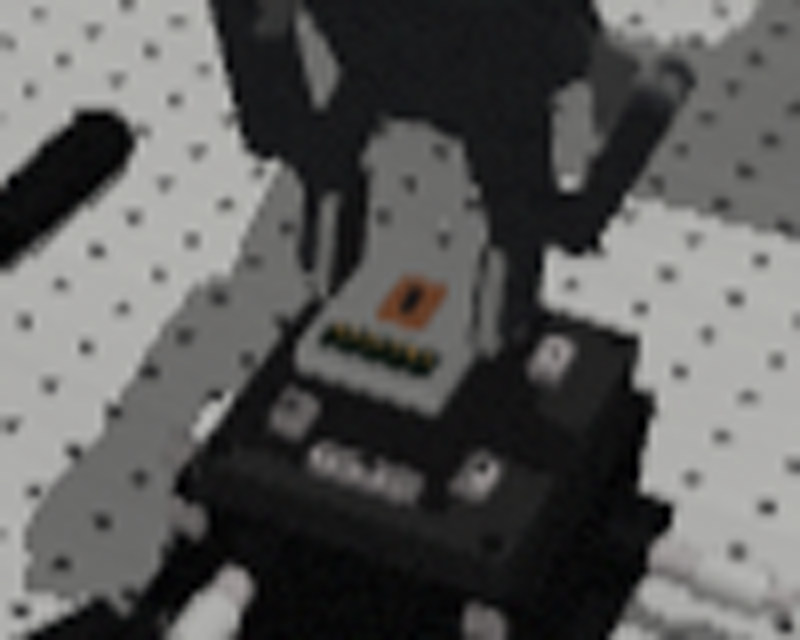

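View pics/f1t.png

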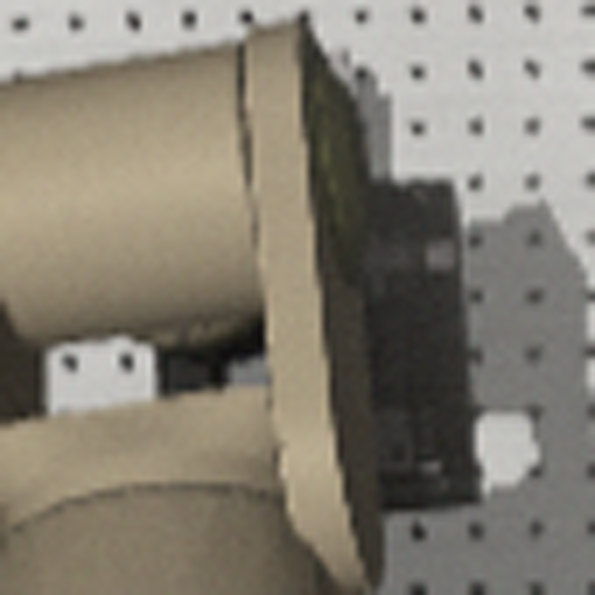

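```bash
cat > pad.py <<'E'
from h import *
def pad(im,n,z):
    h=cv2.cvtColor(np.ascontiguousarray(im),cv2.COLOR_RGB2HSV).astype(int)
    m=((h[...,0]<14)&(h[...,1]>110)&(h[...,2]>90)).astype(np.uint8)
    m[:,:150]=0
    w=m[150:300]; nn,l,st,ce=cv2.connectedComponentsWithStats(w,8)
    i=1+np.argmax(st[1:,4]); c=ce[i]+[0,150]
    return st[i,4],c,plane(n,[c],z)[0]*1000
E
python3 - <<'E'
from pad import *
for n in('scene','top'): print(n,pad(cv2.imread(f'pics/{n}0.png')[:,:,::-1],n,.022))
print(pad(env.get_image('scene'),'scene',.1174), env.observe()['position'])
E
```

```text
scene (np.int32(12), array([238.        , 205.66666667]), array([ 564.78884996, -187.43590361,   22.        ]))
top (np.int32(25), array([348.44, 217.  ]), array([ 561.30896337, -189.04692129,   22.        ]))
(np.int32(20), array([357.85, 228.65]), array([586.15137096, 204.19387164, 117.4       ])) [0.57943339 0.20223621 0.08885946]
```

Call:
play_rows --travel '[[-0.05, 0.1, -0.2], [-0.05, 0.1, -0.4], [-0.05, 0.1, -0.4], [0, 0.1, -0.4], [0, 0, -0.2], [0, 0, -0.1], [0, 0, 0], [0, 0, 0]]' --rotation '[[0, 0, 0.003], [0, 0, 0.002], [0, 0, 0.001], [0, 0, 0], [0, 0, 0], [0, 0, 0], [0, 0, 0], [0, 0, 0]]' --claw '[3.8, 3.8, 3.8, 3.8, 3.8, 3.8, 3.8, 3.8]'

```text
time_s: 15.25
position: [0.5771, 0.2069, 0.0693]
tool_rot: [[-0.003, -0.073, 0.997], [0.001, 0.997, 0.073], [-1.0, 0.001, -0.003]]
ft_force: [-0.1, -0.1, -0.7]
grip_width: 0.0425
```

```bash
python3 - <<'E'
from pad import *
o=env.observe(); print(o['position'],o['tool_rot'].round(4).tolist(),o['ft_force'])
im=env.get_image('scene'); cv2.imwrite('pics/g1full.png',im[:,:,::-1]); crop('scene',im,325,205,64,52,12,'pics/g1.png')
print(pad(im,'scene',.022+.0065+o['position'][2]))
E
```

```text
[0.57706715 0.20685291 0.0692958 ] [[-0.0034, -0.0728, 0.9973], [0.0012, 0.9973, 0.0728], [-1.0, 0.0015, -0.0033]] [-0.10473602 -0.0790854  -0.73111152]
(np.int32(18), array([359.44444444, 235.72222222]), array([584.8735689 , 209.67529552,  97.79579579]))
```

View pics/g1.png

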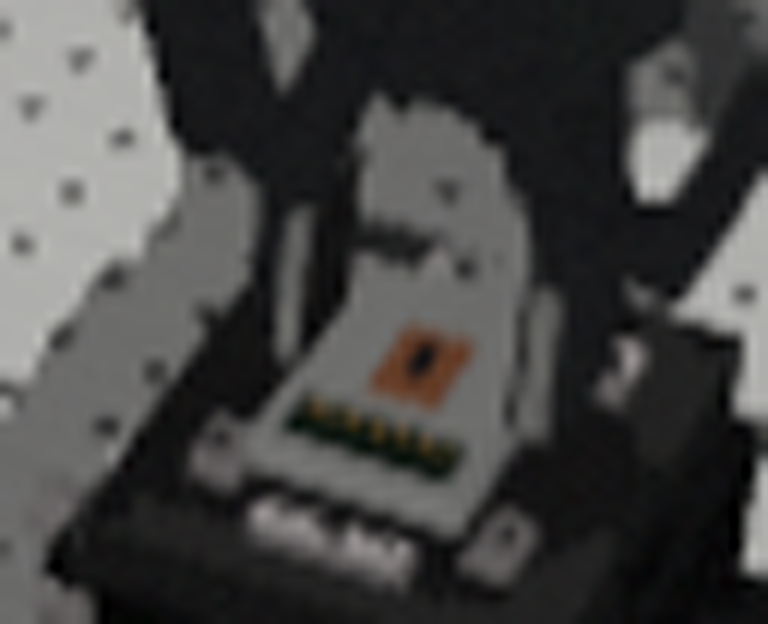

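```bash
python3 - <<'E'
from h import *
a=np.radians(4.1);R=np.array([[np.cos(a),-np.sin(a)],[np.sin(a),np.cos(a)]])
C=np.array([.5767,.2078])
def pr(l,z):
    P=[[*(C+R@(np.array(q)/1000)),z] for q in l]; return ((proj('scene',P)-[325,205]+.5)*12)
im=cv2.imread('pics/g1.png')
for z,l,col in((.0958,[(38,22),(38,-22)],(0,0,255)),(.0878,[(38,22),(38,-22)],(255,0,255)),(.085,[(39.5,16),(39.5,-16),(49.5,16),(49.5,-16),(24,23.5),(39.5,23.5),(24,33.5),(39.5,33.5),(24,-23.5),(39.5,-23.5),(39.5,-33.5)],(0,255,0))):
    for p in pr(l,z): cv2.circle(im,tuple(int(v) for v in p),2,col,-1); 
cv2.imwrite('pics/g1o.png',im)
E
```

```text
(no output)
```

View pics/g1o.png

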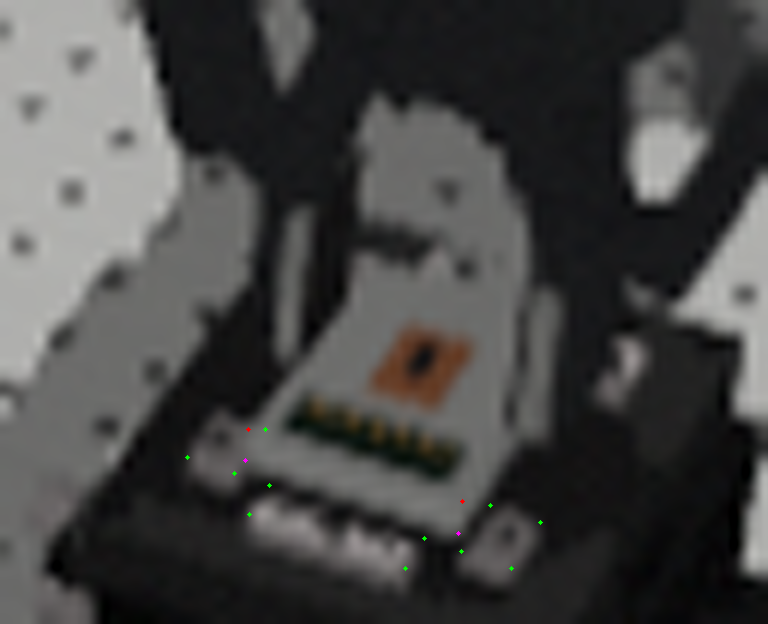

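Call:
play_rows --travel '[[0, 0, -0.1], [0, 0, -0.1], [0, 0, -0.1], [0, 0, -0.05], [0, 0, 0]]' --rotation '[[0, -0.002, 0], [0, 0, 0], [0, 0, 0], [0, 0, 0], [0, 0, 0]]' --claw '[3.8, 3.8, 3.8, 3.8, 3.8]'

```text
time_s: 15.72
position: [0.5774, 0.2067, 0.066]
tool_rot: [[0.0, -0.073, 0.997], [0.001, 0.997, 0.073], [-1.0, 0.001, 0.0]]
ft_force: [-0.3, -0.2, -0.7]
grip_width: 0.0424
```

Call:
play_rows --travel '[[0, 0, -0.08], [0, 0, -0.08], [0, 0, 0]]' --rotation '[[0, 0, 0], [0, 0, 0], [0, 0, 0]]' --claw '[3.8, 3.8, 3.8]'

```text
time_s: 15.97
position: [0.5775, 0.2068, 0.0643]
tool_rot: [[0.0, -0.073, 0.997], [0.001, 0.997, 0.073], [-1.0, 0.001, 0.0]]
ft_force: [0.3, -0.3, -0.5]
grip_width: 0.0419
```

Call:
play_rows --travel '[[0, 0, -0.08], [0, 0, -0.08], [0, 0, 0]]' --rotation '[[0, 0, 0], [0, 0, 0], [0, 0, 0]]' --claw '[3.8, 3.8, 3.8]'

```text
time_s: 16.22
position: [0.5775, 0.2067, 0.0626]
tool_rot: [[0.0, -0.072, 0.997], [0.001, 0.997, 0.072], [-1.0, 0.001, 0.0]]
ft_force: [-0.3, 0.4, -0.7]
grip_width: 0.042
```

Call:
play_rows --travel '[[0, 0, -0.06], [0, 0, -0.06], [0, 0, 0]]' --rotation '[[0, 0, 0], [0, 0, 0], [0, 0, 0]]' --claw '[3.8, 3.8, 3.8]'

```text
time_s: 16.47
position: [0.5778, 0.2068, 0.0618]
tool_rot: [[0.001, -0.073, 0.997], [0.001, 0.997, 0.073], [-1.0, 0.001, 0.001]]
ft_force: [-0.8, 0.6, -1.1]
grip_width: 0.0422
```

Call:
play_rows --travel '[[0, 0, -0.04], [0, 0, -0.04], [0, 0, 0]]' --rotation '[[0, 0, 0], [0, 0, 0], [0, 0, 0]]' --claw '[3.8, 3.8, 3.8]'

```text
time_s: 16.72
position: [0.5781, 0.2068, 0.0618]
tool_rot: [[0.003, -0.073, 0.997], [0.002, 0.997, 0.073], [-1.0, 0.001, 0.003]]
ft_force: [0.5, -0.9, -0.9]
grip_width: 0.0421
```

```bash
python3 - <<'E'
from pad import *
o=env.observe(); print(o['position'],o['tool_rot'].round(4).tolist(),o['ft_force'])
im=env.get_image('scene'); cv2.imwrite('pics/g2full.png',im[:,:,::-1]); crop('scene',im,325,205,64,52,12,'pics/g2.png')
E
```

```text
[0.57812527 0.20684702 0.0617965 ] [[0.0027, -0.0727, 0.9974], [0.0016, 0.9974, 0.0727], [-1.0, 0.0014, 0.0028]] [ 0.46267388 -0.94135358 -0.93528761]
```

View pics/g2.png

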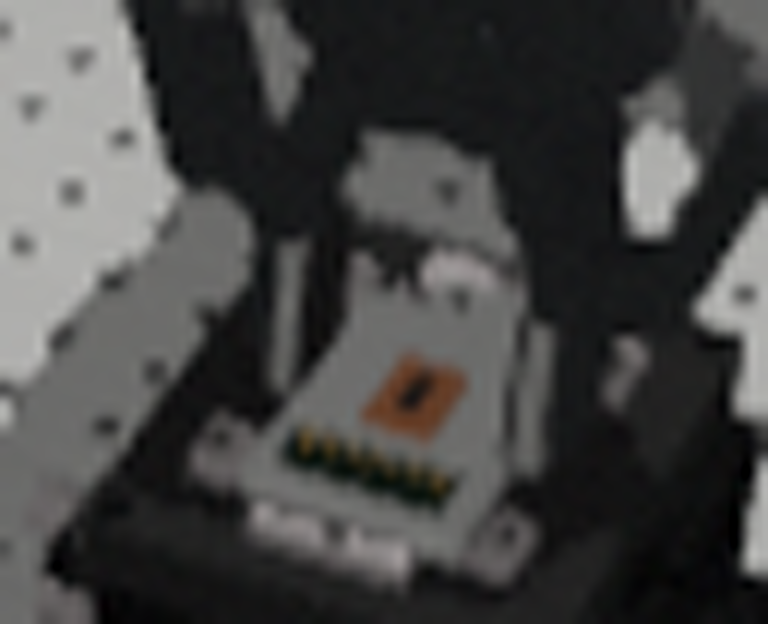

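Call:
play_rows --travel '[[0, 0, 0.0], [0, 0, 0], [0, 0, 0], [0, 0, 0], [0, 0, 0], [0, 0, 0]]' --rotation '[[0, 0, 0], [0, 0, 0], [0, 0, 0], [0, 0, 0], [0, 0, 0], [0, 0, 0]]' --claw '[4.3, 4.5, 4.8, 5.2, 5.4, 5.4]' --squeeze 20

```text
time_s: 17.27
position: [0.5778, 0.2068, 0.0609]
tool_rot: [[0.001, -0.072, 0.997], [0.002, 0.997, 0.072], [-1.0, 0.001, 0.001]]
ft_force: [0.5, 0.0, -0.2]
grip_width: 0.0541
```

Call:
play_rows --travel '[[0, 0, 0], [0, 0, 0.1], [0, 0, 0.3], [0, 0, 0.6], [0, 0, 1], [0, 0, 1], [0, 0, 0.8], [0, 0, 0.2], [0, 0, 0], [0, 0, 0]]' --rotation '[[0, 0, 0], [0, 0, 0], [0, 0, 0], [0, 0, 0], [0, 0, 0], [0, 0, 0], [0, 0, 0], [0, 0, 0], [0, 0, 0], [0, 0, 0]]' --claw '[5.4, 5.4, 5.4, 5.4, 5.4, 5.4, 5.4, 5.4, 5.4, 5.4]'

```text
time_s: 18.1
position: [0.5784, 0.2069, 0.1071]
tool_rot: [[0.005, -0.073, 0.997], [0.002, 0.997, 0.073], [-1.0, 0.002, 0.005]]
ft_force: [0.7, 0.1, -0.1]
grip_width: 0.054
```

```bash
python3 - <<'E'
from pad import *
o=env.observe(); print(o['position'],o['tool_rot'].round(4).tolist(),o['ft_force'])
im=env.get_image('scene'); cv2.imwrite('pics/g3full.png',im[:,:,::-1]); crop('scene',im,325,205,64,52,12,'pics/g3.png')
E
```

```text
[0.57840274 0.20690473 0.10713977] [[0.0047, -0.0726, 0.9974], [0.0021, 0.9974, 0.0726], [-1.0, 0.0018, 0.0048]] [ 0.72971543  0.10427145 -0.1301714 ]
```

View pics/g3.png

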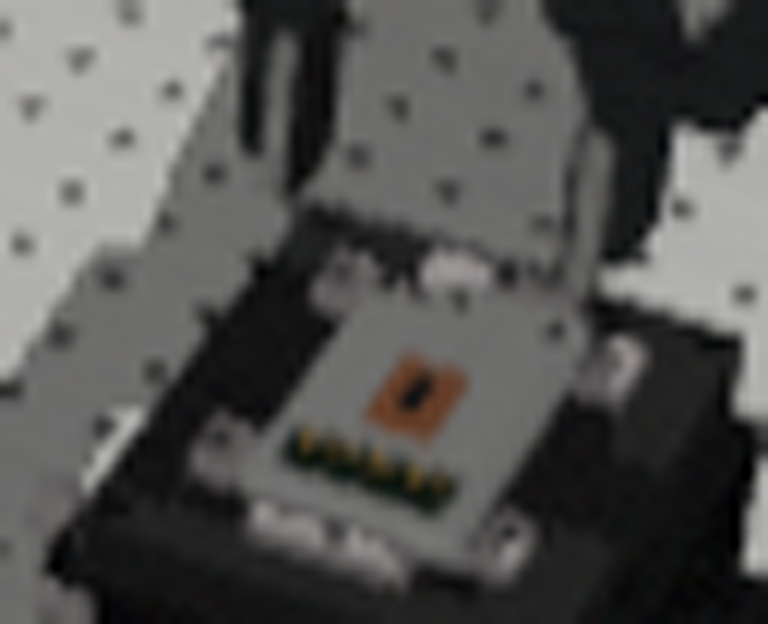

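Call:
play_rows --travel '[[0, 0, 0.3], [-0.4, 0, 0.3], [-0.7, 0.05, 0], [-0.7, 0.05, 0], [-0.5, 0.05, 0], [-0.3, 0.05, 0], [0, 0, 0], [0, 0, 0], [0, 0, 0], [0, 0, 0]]' --rotation '[[0, 0.003, 0], [0, 0, 0], [0, 0, 0], [0, 0, 0], [0, 0, 0], [0, 0, 0], [0, 0, 0], [0, 0, 0], [0, 0, 0], [0, 0, 0]]' --claw '[5.4, 4.5, 3.5, 2.5, 1.5, 0.5, 0, 0, 0, 0]'

```text
time_s: 18.98
position: [0.548, 0.2091, 0.1121]
tool_rot: [[-0.003, -0.073, 0.997], [0.002, 0.997, 0.073], [-1.0, 0.002, -0.002]]
ft_force: [0.0, 0.3, 0.0]
grip_width: -0.0001
```

```bash
python3 - <<'E'
from pad import *
o=env.observe(); print(o['position'],o['tool_rot'].round(4).tolist(),o['ft_force'],o['grip_width'])
print((proj('scene',o['position'])-[325,195]+.5)*12)
im=env.get_image('scene'); crop('scene',im,325,195,64,62,12,'pics/h1.png')
E
```

```text
[0.54795325 0.20914088 0.1120713 ] [[-0.0025, -0.073, 0.9973], [0.0015, 0.9973, 0.073], [-1.0, 0.0017, -0.0024]] [0.03494094 0.29979333 0.0109175 ] -0.00011104615449395456
[[504.94302452 341.59406083]]
```

View pics/h1.png

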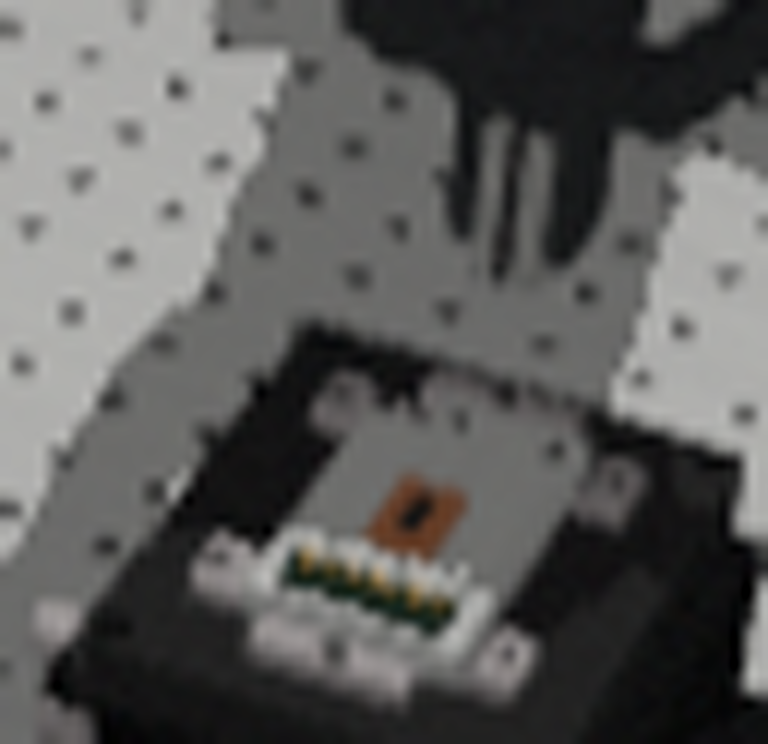

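Call:
play_rows --travel '[[0.05, 0, -0.3], [0.05, 0, -0.4], [0, 0, -0.4], [0, 0, -0.4], [0, 0, -0.2], [0, 0, -0.1], [0, 0, 0]]' --rotation '[[0, -0.001, 0], [0, 0, 0], [0, 0, 0], [0, 0, 0], [0, 0, 0], [0, 0, 0], [0, 0, 0]]' --claw '[0, 0, 0, 0, 0, 0, 0]'

```text
time_s: 19.62
position: [0.5494, 0.2089, 0.0911]
tool_rot: [[-0.003, -0.072, 0.997], [0.001, 0.997, 0.072], [-1.0, 0.001, -0.002]]
ft_force: [-0.2, -0.3, 0.2]
grip_width: -0.0001
```

Call:
play_rows --travel '[[0, 0, -0.06], [0, 0, -0.06], [0, 0, -0.06], [0, 0, -0.06], [0, 0, -0.06], [0, 0, -0.06]]' --rotation '[[0, 0, 0], [0, 0, 0], [0, 0, 0], [0, 0, 0], [0, 0, 0], [0, 0, 0]]' --claw '[0, 0, 0, 0, 0, 0]'

```text
time_s: 20.12
position: [0.5496, 0.2089, 0.0877]
tool_rot: [[-0.002, -0.073, 0.997], [0.002, 0.997, 0.073], [-1.0, 0.002, -0.001]]
ft_force: [0.3, -0.4, 0.4]
grip_width: -0.0001
```

Call:
play_rows --travel '[[0, 0, -0.06], [0, 0, -0.06], [0, 0, -0.06], [0, 0, -0.06], [0, 0, -0.06]]' --rotation '[[0, 0, 0], [0, 0, 0], [0, 0, 0], [0, 0, 0], [0, 0, 0]]' --claw '[0, 0, 0, 0, 0]'

```text
time_s: 20.53
position: [0.5497, 0.2089, 0.0845]
tool_rot: [[-0.001, -0.073, 0.997], [0.001, 0.997, 0.073], [-1.0, 0.002, -0.001]]
ft_force: [0.5, 0.2, -0.4]
grip_width: -0.0004
```

```bash
python3 - <<'E'
from pad import *
o=env.observe(); print(o['position'],o['ft_force'],o['grip_width'])
im=env.get_image('scene'); crop('scene',im,325,195,64,62,12,'pics/h2.png')
E
```

```text
[0.54969682 0.20891457 0.08453076] [ 0.54620293  0.17969825 -0.352532  ] -0.0004244314190926965
```

View pics/h2.png

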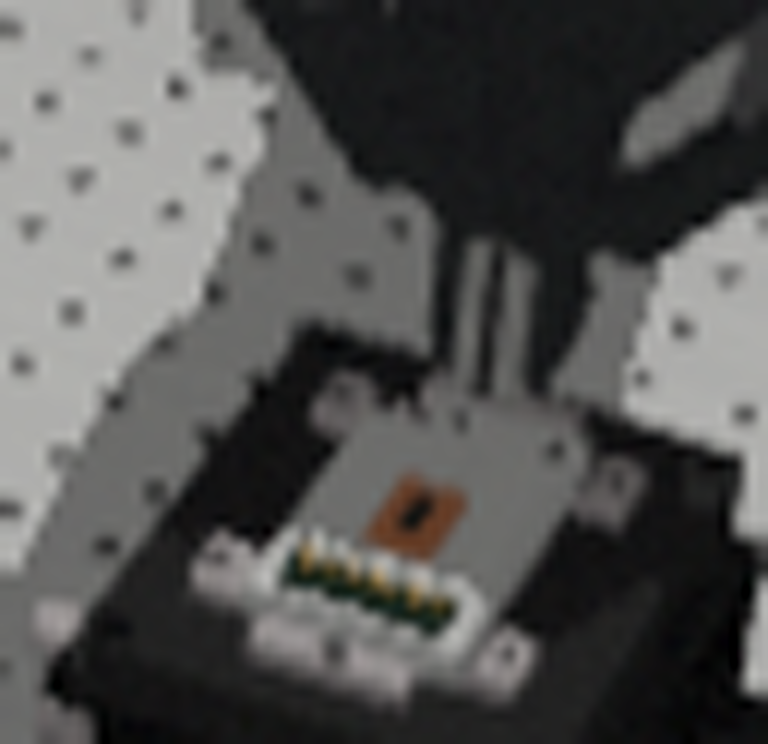

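Call:
play_rows --travel '[[0, 0, -0.06], [0, 0, -0.06], [0, 0, -0.06], [0, 0, -0.06], [0, 0, -0.06]]' --rotation '[[0, 0, 0], [0, 0, 0], [0, 0, 0], [0, 0, 0], [0, 0, 0]]' --claw '[0, 0, 0, 0, 0]'

```text
time_s: 21.0
position: [0.5497, 0.2089, 0.0812]
tool_rot: [[-0.001, -0.072, 0.997], [0.002, 0.997, 0.072], [-1.0, 0.002, -0.001]]
ft_force: [0.5, 0.3, -0.4]
grip_width: 0.0003
```

Call:
play_rows --travel '[[0, 0, -0.06], [0, 0, -0.06], [0, 0, -0.06], [0, 0, -0.06]]' --rotation '[[0, 0, 0], [0, 0, 0], [0, 0, 0], [0, 0, 0]]' --claw '[0, 0, 0, 0]'

```text
time_s: 21.33
position: [0.5497, 0.2089, 0.0785]
tool_rot: [[-0.001, -0.072, 0.997], [0.002, 0.997, 0.072], [-1.0, 0.002, -0.001]]
ft_force: [0.3, 0.1, -0.5]
grip_width: -0.0004
```

```bash
python3 - <<'E'
from pad import *
o=env.observe(); p=o['position']
for z in(.088,.095): print((proj('scene',[p[0],p[1],z])-[325,195]+.5)*12)
im=env.get_image('scene'); crop('scene',im,325,195,64,62,12,'pics/h3.png')
E
```

```text
[[487.86089288 440.26170985]]
[[491.41764433 413.00305156]]
```

View pics/h3.png

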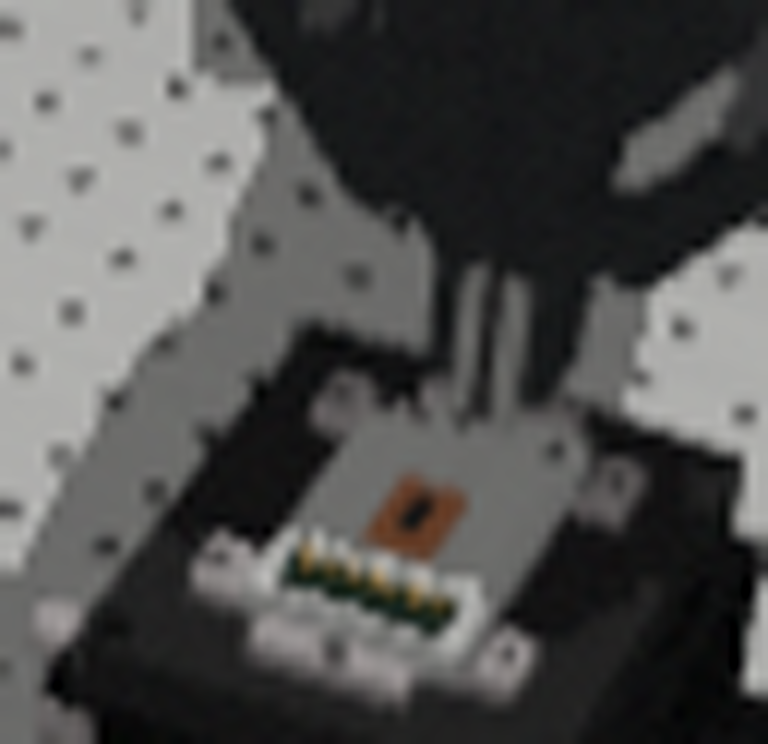

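Call:
play_rows --travel '[[0, 0, -0.06], [0, 0, -0.06], [0, 0, -0.06], [0, 0, -0.06]]' --rotation '[[0, 0, 0], [0, 0, 0], [0, 0, 0], [0, 0, 0]]' --claw '[0, 0, 0, 0]'

```text
time_s: 21.72
position: [0.5497, 0.2089, 0.0758]
tool_rot: [[-0.001, -0.073, 0.997], [0.002, 0.997, 0.073], [-1.0, 0.002, -0.001]]
ft_force: [0.2, 0.0, -0.1]
grip_width: 0.0001
```

Call:
play_rows --travel '[[0, 0, -0.05], [0, 0, -0.05], [0, 0, -0.05]]' --rotation '[[0, 0, 0], [0, 0, 0], [0, 0, 0]]' --claw '[0, 0, 0]'

```text
time_s: 21.97
position: [0.5497, 0.2089, 0.0741]
tool_rot: [[-0.001, -0.072, 0.997], [0.002, 0.997, 0.072], [-1.0, 0.002, -0.001]]
ft_force: [0.1, 0.1, -0.4]
grip_width: -0.0002
```

Call:
play_rows --travel '[[0, 0, -0.05], [0, 0, -0.05], [0, 0, -0.05]]' --rotation '[[0, 0, 0], [0, 0, 0], [0, 0, 0]]' --claw '[0, 0, 0]'

```text
time_s: 22.22
position: [0.5497, 0.2089, 0.0725]
tool_rot: [[-0.001, -0.072, 0.997], [0.002, 0.997, 0.072], [-1.0, 0.002, -0.001]]
ft_force: [-0.3, -0.2, 0.3]
grip_width: 0.0
```

Call:
play_rows --travel '[[0, 0, -0.05], [0, 0, -0.05], [0, 0, -0.05]]' --rotation '[[0, 0, 0], [0, 0, 0], [0, 0, 0]]' --claw '[0, 0, 0]'

```text
time_s: 22.47
position: [0.5497, 0.2089, 0.0708]
tool_rot: [[-0.001, -0.072, 0.997], [0.002, 0.997, 0.072], [-1.0, 0.002, -0.001]]
ft_force: [-0.0, 0.2, -0.3]
grip_width: -0.0002
```

Call:
play_rows --travel '[[0, 0, -0.05], [0, 0, -0.05], [0, 0, -0.05]]' --rotation '[[0, 0, 0], [0, 0, 0], [0, 0, 0]]' --claw '[0, 0, 0]'

```text
time_s: 22.72
position: [0.5497, 0.2089, 0.0691]
tool_rot: [[-0.001, -0.072, 0.997], [0.001, 0.997, 0.072], [-1.0, 0.002, -0.001]]
ft_force: [0.7, -0.2, -0.4]
grip_width: 0.0002
```

```bash
python3 - <<'E'
from pad import *
o=env.observe(); print(o['position'],o['ft_force'])
im=env.get_image('scene'); crop('scene',im,325,195,64,62,12,'pics/h4.png')
E
```

```text
[0.54966536 0.20891376 0.06912992] [ 0.69551161 -0.23935009 -0.42739624]
```

View pics/h4.png

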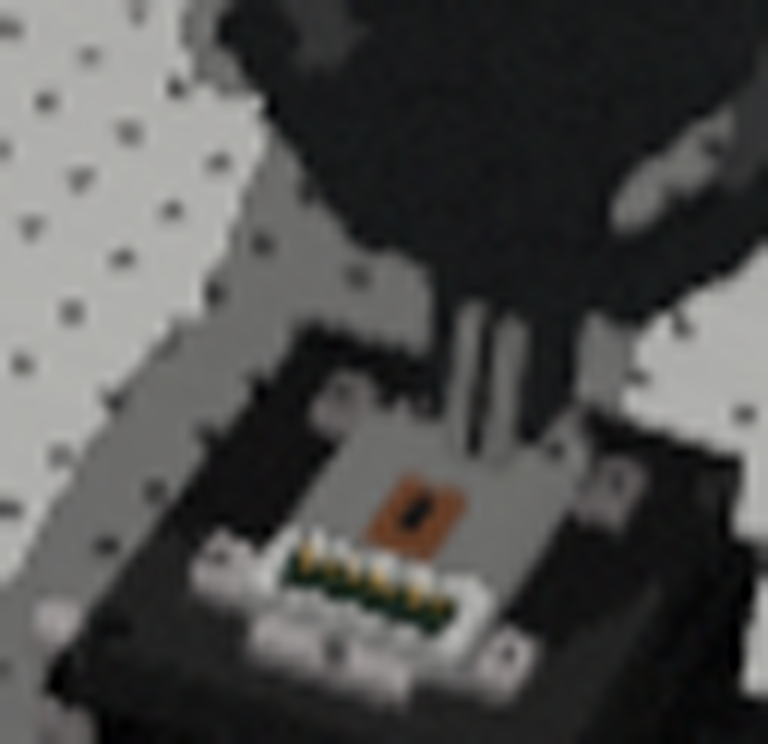

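Call:
play_rows --travel '[[0, 0, -0.05], [0, 0, -0.05]]' --rotation '[[0, 0, 0], [0, 0, 0]]' --claw '[0, 0]'

```text
time_s: 22.93
position: [0.5496, 0.2089, 0.068]
tool_rot: [[-0.001, -0.072, 0.997], [0.002, 0.997, 0.072], [-1.0, 0.002, -0.001]]
ft_force: [-0.1, -0.5, 0.1]
grip_width: -0.0
```

Call:
play_rows --travel '[[0, 0, -0.05], [0, 0, -0.05]]' --rotation '[[0, 0, 0], [0, 0, 0]]' --claw '[0, 0]'

```text
time_s: 23.1
position: [0.5497, 0.2089, 0.0671]
tool_rot: [[-0.001, -0.072, 0.997], [0.002, 0.997, 0.072], [-1.0, 0.002, -0.001]]
ft_force: [-1.3, 0.0, 6.5]
grip_width: -0.0001
```

Call:
play_rows --travel '[[0, 0, -0.05], [0, 0, -0.05]]' --rotation '[[0, 0, 0], [0, 0, 0]]' --claw '[0, 0]'

```text
time_s: 23.27
position: [0.5502, 0.2091, 0.0671]
tool_rot: [[0.001, -0.073, 0.997], [0.002, 0.997, 0.073], [-1.0, 0.002, 0.001]]
ft_force: [-1.6, 0.6, 4.7]
grip_width: 0.0001
```

Call:
play_rows --travel '[[0, 0, -0.05], [0, 0, -0.05], [0, 0, -0.05], [0, 0, -0.05], [0, 0, -0.05]]' --rotation '[[0, -0.001, 0], [0, -0.001, 0], [0, -0.001, 0], [0, -0.001, 0], [0, 0, 0]]' --claw '[0, 0, 0, 0, 0]'

```text
time_s: 23.68
position: [0.5508, 0.2092, 0.0671]
tool_rot: [[0.008, -0.073, 0.997], [0.002, 0.997, 0.073], [-1.0, 0.002, 0.008]]
ft_force: [-2.2, -0.0, 5.4]
grip_width: 0.0002
```

```bash
python3 - <<'E'
from pad import *
o=env.observe(); print(o['position'],o['ft_force'])
im=env.get_image('scene'); crop('scene',im,325,195,64,62,12,'pics/h5.png')
E
```

```text
[0.55080369 0.20916976 0.06709274] [-2.17438757 -0.02332249  5.40559048]
```

View pics/h5.png

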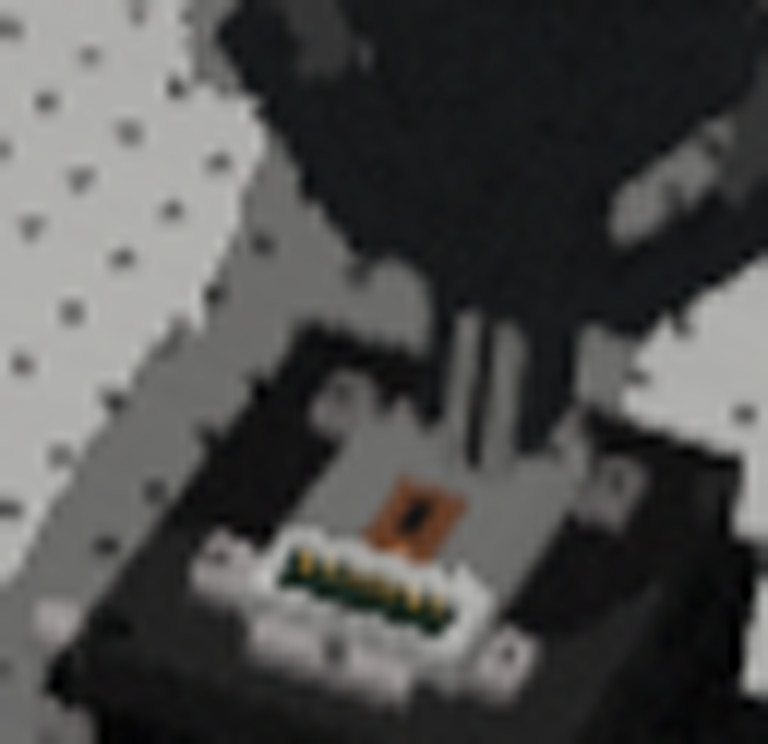

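Call:
play_rows --travel '[[-0.02, 0, 0.05], [0, 0, 0.2], [0, 0, 0.6], [0, 0, 1.5], [0, 0, 2.5], [-0.5, 0, 3], [-1.5, -1, 3], [-2.5, -2, 2], [-3, -2.5, 1], [-2, -2, 0], [-1, -1, 0], [0, 0, 0]]' --rotation '[[0, 0, 0], [0, 0, 0], [0, 0.003, 0], [0, 0.003, 0], [0, 0, 0], [0, 0, 0], [0, 0, 0], [0, 0, 0], [0, 0, 0], [0, 0, 0], [0, 0, 0], [0, 0, 0]]' --claw '[0, 0, 0, 0, 0, 0, 0, 0, 0, 0, 0, 0]'

```text
time_s: 24.73
position: [0.4398, 0.1216, 0.2127]
tool_rot: [[0.001, -0.075, 0.997], [0.001, 0.997, 0.075], [-1.0, 0.001, 0.001]]
ft_force: [0.1, -0.3, -0.1]
grip_width: -0.0001
```

Call:
play_rows --travel '[[-1, -3, 0], [-1.5, -3.5, 0], [-1.5, -3.5, 0], [-1.5, -3.5, 0], [-1, -3, 0], [0, -1, 0], [0, 0, 0], [0, 0, 0], [0, 0, 0]]' --rotation '[[0, 0, 0], [0, 0, 0], [0, 0, 0], [0, 0, 0], [0, 0, 0], [0, 0, 0], [0, 0, 0], [0, 0, 0], [0, 0, 0]]' --claw '[0, 0, 0, 0, 0, 0, 0, 0, 0]'

```text
time_s: 25.48
position: [0.3761, -0.0582, 0.215]
tool_rot: [[0.005, -0.077, 0.997], [0.002, 0.997, 0.077], [-1.0, 0.001, 0.006]]
ft_force: [-0.2, 0.6, -0.0]
grip_width: -0.0003
```

```bash
python3 - <<'E'
from pad import *
o=env.observe(); print(o['position'],o['ft_force'],o['time_s'])
im=env.get_image('scene'); cv2.imwrite('pics/i_s.png',im[:,:,::-1]); crop('scene',im,325,205,64,52,12,'pics/i1.png')
im=env.get_image('top'); cv2.imwrite('pics/i_t.png',im[:,:,::-1]); crop('top',im,180,175,65,70,8,'pics/i2.png')
from m import *
for a,c in blobs(im,190,180,45,60,100,lo=4):
    r=quad(c,.088 if a>100 else .085,'top'); print(round(a,1),np.round(r[0],1),np.round(r[1],1),round(r[2],1))
E
```

```text
[ 0.37614339 -0.058155    0.21496658] [-0.23054384  0.60298679 -0.00200514] 25.4833
31.0 [501.1 169.1] [61.3  5.9] 89.0
7.0 [507.1 212.7] [8. 9.] 44.5
42.7 [516.5 258.1] [33.9 11.9] 0.7
33.9 [531.8 204.3] [11.4 31.9] 5.7
16.0 [547.4 176.3] [15.2  9.5] 0.1
14.8 [606.2 144. ] [11.6 11.5] 89.9
15.4 [609.3 180.9] [15.3  9.9] 0.1
483.8 [581.2 213.3] [88.9 55.5] 3.8
535.1 [608.9 200.7] [122.7 127.7] 0.8
```

View pics/i1.png

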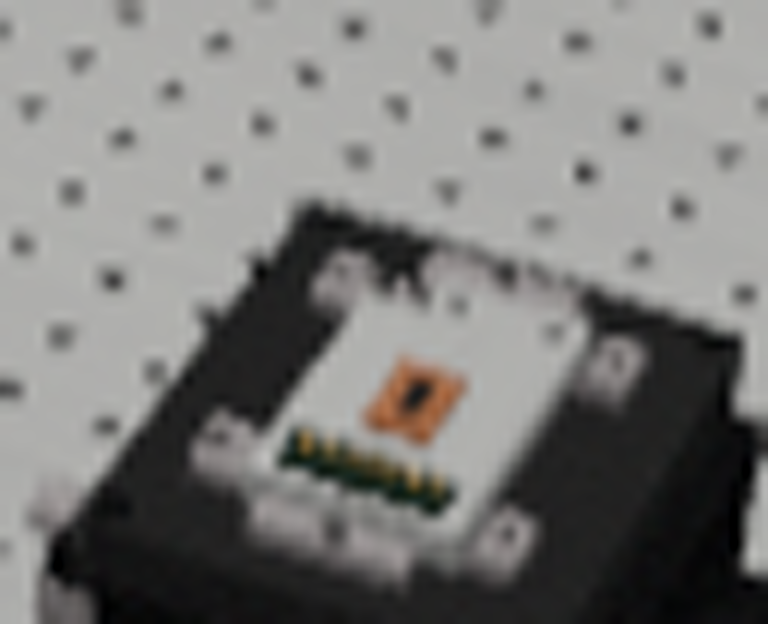

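View pics/i2.png

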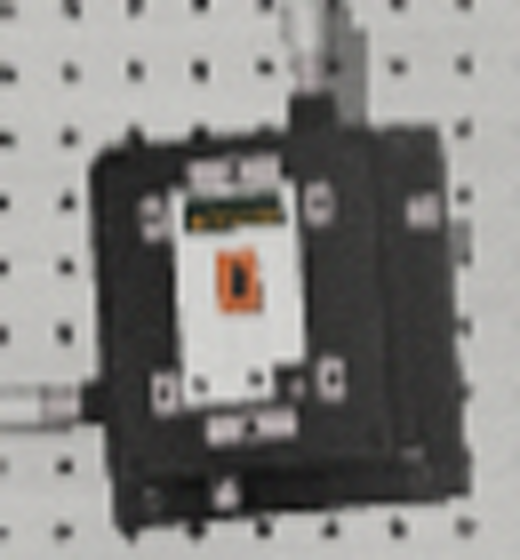

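View pics/i_t.png

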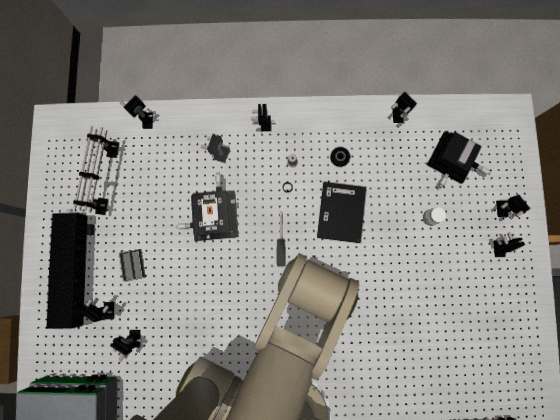

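```bash
python3 -c "
from rig import env
print(env.close_job())"
```

```text
the job is handed in; nothing more can be done
None
```

The carrier is in the nest with its notch round the pin, released, and the arm is clear. I handed the job in at about 25.6 s of the 72 s; no verdict came back.

- **Corner:** I gripped the carrier lightly, slid it along the plate, and pressed it diagonally into the corner while still gripping it, rather than pushing at the notch. The wrist force was about 3.8 N against the end stop and 4.6 N against the side stop, with motion blocked both ways. That is the only evidence for this step, because the arm hid the corner from the top camera.
- **Nest:** I lifted it across and lowered it without touching the rails. It stopped within about 0.3 mm of the expected seated height, and I let go.
- **Press:** I pressed the closed fingertips down about 27 mm from the middle, at the notched end. The force was about 5 N for roughly 0.6 s, and the height held at 67.1 mm, so it did not rock.
- **Last pictures:** The carrier lies flat between the rails, and the other things look unmoved. My final attempt to measure the carrier's position failed because its outline merged with a rail, so the seating check is by eye plus the heights felt.
- **Disagreement:** Camera estimates of the carrier's position in the grip differed by up to 3 mm before I lowered it. I went by the edges seen next to the rails.

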